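Load the friction-puck feeder and set its stock dial

ROBOT

A 6-joint arm with a two-finger parallel gripper is mounted at the origin on the work surface. World frame = base frame: x ahead of the robot, y to its left, z up, the work surface at z = 0. Lengths are in m, angles in rad, forces in N, time in s.
With the tool pointing down it reaches from about 0.225 to 0.875 m from the base axis. Payload 3.4 kg.
Tool frame: the origin (TCP) lies between the finger pads; the fingertips stand 17 mm ahead of it and the grasp point (between the pads) lies 2 mm behind it; y points along the fingers, z is the direction in which the jaws open and shut, and the axes are right-handed (so a half turn about y gives the same grasp; the last joint's range is limited). The gripper opens to 85 mm and grips with 20 to 120 N. Pads are 22 mm wide; open, the fingers measure 114 mm over their backs; the gripper's body (76 mm by 85 mm) begins 54 mm behind the grasp point. The pads swing forward as they close: fully open they stand 13 mm farther back than shut.
Start: joints at [-1.46, 0.276, 1.505, -0, 1.361, -0.121], TCP at [0.132, -0.56, 0.248] pointing down, gripper open.
Joint ranges: [-2.89, 2.89], [-0.75, 2.08], [0.22, 2.7], [-1.18, 4.32], [0.11, 2.71], [-2.7, 2.7]. Speed limits (rad/s): [2.57, 2.57, 3.14, 3.14, 3.14, 3.14].

INTERFACE

Orientations are given as a unit quaternion [w, x, y, z].
In Python, from rig import manip, get_image, camera_model, sign_off, spot_in, silhouettes, spot_point gives the robot as it stands.
- The arm moves only by the tool jog_arm, never from a script. Its argument "targets" is a list of rows, each a list of 3 entries, a list of its own where there are three numbers: the finger opening in m, from 0 to 0.0854, then the shift along the world's x, y, z in m, then the turn about the world's z in rad. In form: [[claw, [x, y, z], spin], ...]. A call has 1 to 10 rows; each row shifts and turns the commanded pose from where the row before left it; what a row does not reach is not made up. A row lasts 1/8 s, in which the tool goes at most 62.5 mm and 10.7 degrees, less where a joint would pass 70% of its speed; a pose out of reach is approached as far as the arm can. A call with a gripper value outside its range is refused whole. The fingers move at their own pace and stop on an object; "force" is the grip in N (left out, the last holds). Time passes only in rows, so rows that do not move let the fingers close. It gives the time, the measured TCP pose, the force and the opening at its end, in the units of the state.
- manip.get_state(): the state, without advancing time (a new reading comes with each control period).
- get_image(name): name is "scene" or "top" or "wrist"; returns (picture, depth): 384x512x3 uint8, red, green, blue; 384x512 float32, m along the optical axis (not along the pixel's ray), 0 where there is no reading.
- camera_model(name): a dict with "mtx" (3x3 intrinsics, pixels), "world_from_camera" (4x4, takes a point from camera to world coordinates). Camera axes: x right, y up, looking along -z (the intrinsics and any distortion apply to the point x, -y, -z); pixel columns grow to the right and rows downward; lengths in m; the calibration is good to about 2 mm. A picture is of the moment at which its call begins: read the wrist's pose just before it. camera_model takes no time and is no camera call; for the wrist camera it gives the pose at the moment of the call.
- sign_off(): hands the job in, once; it reports no verdict.
Trained networks look in the newest picture that a camera, given by its name, has taken for a name from the list of things; names that differ only in an ending like _2 or _b are one class to them, and where a whole thing is asked for, a point or a joint stands for the part that bears it (a point fixed in the world has none). Each returns a list of dicts, best first, with "score" (0 to 1); they miss things now and then, are a little off and sometimes report something else, mostly with a low value. They report only what shows in the picture. A call takes as long as a camera call. They do not tell look-alikes from the thing itself.
- spot_in(name, camera): "position" ([column, row] in pixels, amid what is visible of it).
- silhouettes(name, camera): "mask" (384x512 bool, what is visible of it) and "position" ([column, row] in pixels, amid what is visible of it).
- spot_point(name, camera): "position" ([column, row] in pixels: a listed point, or the origin of a listed thing).
The state is a dict: "clock": time; "qpos": joint angles; "qd": joint speeds; "effort": joint torques, N m; "position": TCP position; "ee_rot": TCP orientation; "contact_force": force on the tool from outside, world axes, zero at the start; "moment": the same for the moment, N m; "width": finger opening in m.
Only numpy, scipy, OpenCV 4.12 (cv2) and the standard library are available. Lean on these libraries where they do the work, as an engineer would, in place of code of your own. Each camera call takes 0.05 s, during which the arm holds its last target.

TASK

Load both copper-coloured friction pucks, one after the other, into the spring-fed feeder: press each flat down against the white follower (or the puck already there), slide it under the yellow lip and leave it fully home against the V stop. With both pucks held under the lip and let go, turn the stock dial until its white pointer is on the green mark. Leave the other things on the table where they are.

Things in the scene. Friction and masses are not known exactly. Their poses are not given: they have to be found in the camera images.
- feeder: Fixed feeder. Origin on the table, under the stack axis; x = loading direction, z up. Blue foot plate 8 mm thick, x -50..75, y -47..157 mm; two 12 mm columns at x 48, y -13 and 13, up to z 143. On them is clamped a grey stack head, in line with the foot in x, y and yaw, but at a height that differs each run and is NOT measured: its lip's underside lies 85 to 105 mm above the table.
- lip_lowest (a point): Where the middle of the lip's front lower edge (feeder x 10) would be with the head at its lowest, z 85 mm; the true lip is 0 to 20 mm above this point. The yellow lip is 5 mm thick and covers feeder x 10..28, y -18..18; the grey block behind (x 24..60, y -22..22) ends level with the lip's top. All is open above for x below 10 and at the sides for |y| above 22 mm.
- home (a point): Point on the stack axis (feeder x 0, y 0) on top of the foot plate, z 8 mm; loaded pucks have their axes over it. Under the lip a V of two steel walls, 40 mm deep, stops a puck at 38 degrees either side of +x when its axis is at x 0.6 mm, y 0. Fingers holding a puck across y clear everything even with the puck home.
- load (a point): Feeder x -17, y 0, z 85 mm. A level puck lowered with its axis over this point clears the lip by 5 mm and meets the follower (or the loaded puck) 0 to 20 mm above the point, level with the lip's underside. Pressed 15 mm past first touch (12 mm thickness, 3 mm room), it can slide to +x under the lip until the V stop; let go, the spring lifts it against the lip and holds it.
- follower (a joint): How far the white follower plate (6 mm thick, feeder x -33..17, y -16..16) is pressed down, m: 0 = its top level with the lip's underside, limit 0.034. Upward spring: about 5.4 N net at the top, plus 2.2 N per 10 mm. One loaded puck leaves it at 0.012, two at 0.024.
- dial_grip (a point): Centre of the dial's grip bar, on the dial axis at feeder x 0, y +115, height 50 mm; axes as the feeder. The bar is 46 mm long, 12 mm wide, spans heights 33 to 59 mm; the grey disc below is 48 mm across, its scale plate 72 mm across with its top 24 mm above the table.
- dial (a joint): Angle of the stock dial, rad, growing clockwise seen from above, 0..2.2, stays where it is left. At 0 the bar lies along the feeder's x with its white pointer to -x. White ticks every 0.35 rad from 0; the broad green mark is at 1.4.
- puck_a: Loose copper-brown friction puck, a plain disc 44 mm in diameter, 12 mm thick, 0.1 kg or so, lying flat. Origin: centre of its underside, z up.
- puck_b: The second, identical puck. Origin: centre of its underside, z up.
- drive_face: Bystander: green-anodized drive face, 110 mm disc with a hub, 34 mm tall. Origin: centre of its underside.
- clutch_shoe: Bystander: tarnished clutch shoe assembly, 106 mm across, 31 mm tall. Origin: centre of its underside.
- pliers: Bystander: snap-ring pliers with orange grips, 166 mm long (along its x, jaws to +x), 62 mm wide, 14 mm high. Origin: under the middle of its length.
- drain_plug: Bystander: brass drain plug, 22 mm across, 23 mm tall, standing on its head. Origin: centre of its underside.
Not all that is in view belongs to the job. What is shaped like the puck_b but blue is not meant. Leave any blue look-alike of the puck_a alone.

How it is judged:
On the way, in this order (a step that is already met when the one before it is completed fails the run):
1. both pucks are under the lip, over the home point, and let go (value of joint follower between 0.0225 and 0.0255 m and horizontal distance between each of puck_a, puck_b and home below 0.004 m and contact force between the fingers and puck_a below 0.1 N and contact force between the fingers and puck_b below 0.1 N), for 0.2 s.
2. the dial is on the green mark (value of joint dial between 1.28 and 1.52 rad), for 0.2 s.
At the end, for the whole second after the job is handed in: Both pucks at rest in the feeder under the lip, lying flat (within 0.08 rad), their axes within 4 mm of the home point, the follower held down two puck thicknesses (22.5 to 25.5 mm), and the dial within 0.12 rad of the green mark (1.4 rad) (all of step 2 and value of joint follower between 0.0225 and 0.0255 m and horizontal distance between each of puck_a, puck_b and home below 0.004 m and angle between each of puck_a, puck_b's own z axis and vertical below 0.08 rad and linear speed of each of puck_a, puck_b below 0.01 m/s); the robot touches nothing.
It fails at once if the drive face is shifted by more than 25 mm (distance of drive_face from where it was at the start of the episode above 0.025 m).
It fails at once if the clutch shoe assembly is shifted by more than 25 mm (distance of clutch_shoe from where it was at the start of the episode above 0.025 m).
It fails at once if the pliers are shifted by more than 25 mm (distance of pliers from where it was at the start of the episode above 0.025 m).
It fails at once if the drain plug is shifted by more than 25 mm (distance of drain_plug from where it was at the start of the episode above 0.025 m).
It also fails if it takes over 72 s, if anything falls off the work surface, if the arm or the gripper's body presses on something with over 40 N, if the wrist force passes 120 N, or if a joint passes its speed limit or range.

## Working session

There is one attempt and no reset: what is moved stays moved. The work goes in short steps, Python scripts to look and compute and a tool call to move; the robot and the scene stay as the last step left them, time stands still between calls to the robot, and variables do not carry over. Pictures are saved under pics/ and viewed, and the job is handed in when it is done.

Besides the shell and the picture viewer there is one more tool, called after ">>>" by a JSON object that holds its "fn" and its "kwargs", one argument or row to a line. jog_arm: Moves the arm, as the interface text tells. Its arguments: {"type":"object","properties":{"targets":{"type":"array","items":{"type":"array"}},"force":{"type":"number"}},"required":["targets"]}

```bash
ls; mkdir -p pics; python3 - <<'E'
from rig import manip, get_image, camera_model
import cv2
s=manip.get_state(); print(s)
for n in ("top","scene","wrist"):
    im,d=get_image(n); cv2.imwrite(f"pics/{n}0.png",cv2.cvtColor(im,cv2.COLOR_RGB2BGR))
    m=camera_model(n); print(n,m)
E
```

```text
pics
{'clock': 0.0, 'qpos': array([-1.46001313e+00,  2.76606192e-01,  1.50614627e+00, -1.12168268e-05,
        1.36070723e+00, -1.21018839e-01]), 'qd': array([ 0.00097503, -0.00069607, -0.00014052,  0.00053529,  0.00164047,
       -0.00146026]), 'effort': array([-2.30433989e-04, -4.16779089e+01, -2.45807648e+01, -2.09954069e-04,
        1.10755613e-02, -1.35750643e-06]), 'position': array([ 0.13201987, -0.55911913,  0.24742807]), 'ee_rot': array([ 0.08177132, -0.08177232,  0.7030225 , -0.70170229]), 'contact_force': array([ 0.07799172, -0.19232135, -0.00845065]), 'moment': array([ 0.03413708, -0.00780474, -0.0049642 ]), 'width': 0.08525568141703328}
top {'mtx': array([[414.89849618,   0.        , 258.97233574],
       [  0.        , 414.89849618, 186.29393067],
       [  0.        ,   0.        ,   1.        ]]), 'world_from_camera': array([[-0.01819226,  0.98923696, -0.14518703,  0.39094469],
       [-0.99979348, -0.01668319,  0.01160488, -0.01513736],
       [ 0.00905779,  0.14536816,  0.98933617,  1.03816674],
       [ 0.        ,  0.        ,  0.        ,  1.        ]])}
scene {'
[... 259 characters left out ...]
2e+00],
       [ 9.85629028e-01, -1.03962242e-01,  1.33143797e-01,
         9.41435603e-02],
       [-2.07343563e-04,  7.87441034e-01,  6.16389954e-01,
         6.85433626e-01],
       [ 0.00000000e+00,  0.00000000e+00,  0.00000000e+00,
         1.00000000e+00]])}
wrist {'mtx': array([[268.67935415,   0.        , 258.85016789],
       [  0.        , 268.67935415, 193.71126402],
       [  0.        ,   0.        ,   1.        ]]), 'world_from_camera': array([[ 0.2296831 ,  0.92529321,  0.30179156,  0.20996971],
       [-0.97326422,  0.2188593 ,  0.06969484, -0.54129523],
       [-0.00156173, -0.30973066,  0.95082305,  0.37368851],
       [ 0.        ,  0.        ,  0.        ,  1.        ]])}
```

View pics/top0.png

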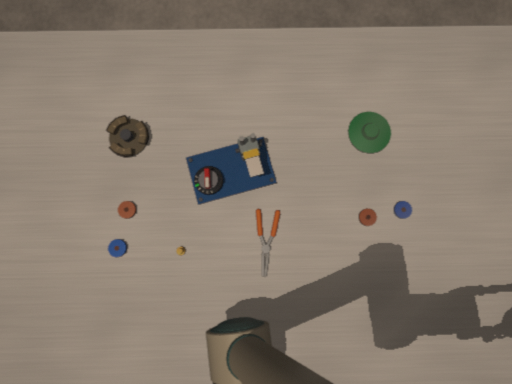

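View pics/scene0.png

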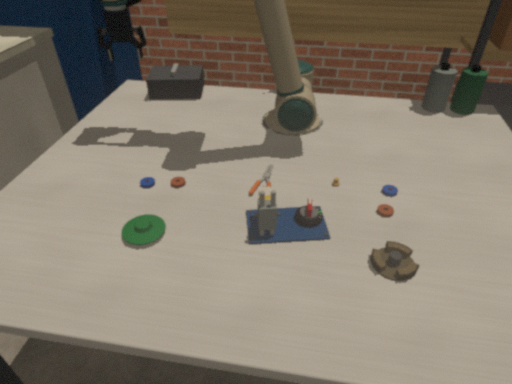

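View pics/wrist0.png

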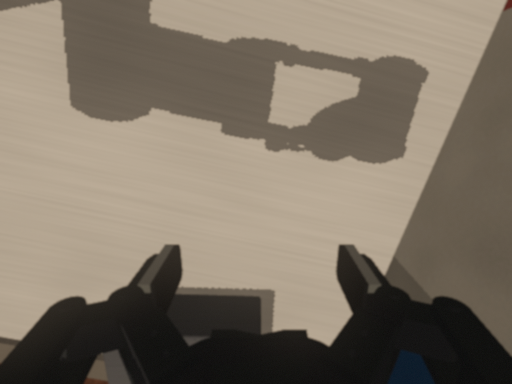

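```bash
cat > h.py <<'E'
import numpy as np, cv2
from rig import manip, get_image, camera_model, spot_in, silhouettes, spot_point
def px2w(cam,uv,z,m=None):
    m=m or camera_model(cam); K=m["mtx"];T=m["world_from_camera"]
    u,v=uv; r=np.array([(u-K[0,2])/K[0,0],-(v-K[1,2])/K[1,1],-1.])
    d=T[:3,:3]@r; o=T[:3,3]; t=(z-o[2])/d[2]; return o+t*d
def w2px(cam,p,m=None):
    m=m or camera_model(cam); K=m["mtx"];T=m["world_from_camera"]
    c=T[:3,:3].T@(np.asarray(p)-T[:3,3]); return np.array([K[0,2]+K[0,0]*c[0]/-c[2],K[1,2]+K[1,1]*c[1]/c[2]])
def cloud(cam,d,m=None):
    m=m or camera_model(cam); K=m["mtx"];T=m["world_from_camera"]
    v,u=np.indices(d.shape); P=np.stack([(u-K[0,2])/K[0,0]*d,-(v-K[1,2])/K[1,1]*d,-d],-1)
    return P@T[:3,:3].T+T[:3,3]
def save(n,im,box=None,s=1):
    if box: im=im[box[1]:box[3],box[0]:box[2]]
    im=cv2.resize(im,None,fx=s,fy=s,interpolation=cv2.INTER_CUBIC)
    cv2.imwrite(f"pics/{n}.png",cv2.cvtColor(im,cv2.COLOR_RGB2BGR))
def yaw():
    w,x,y,z=manip.get_state()["ee_rot"]; 
    from scipy.spatial.transform import Rotation as R
    return R.from_quat([x,y,z,w]).as_matrix()
E
python3 - <<'E'
from h import *
im,d=get_image("top"); save("feed1",im,(180,120,290,210),7); P=cloud("top",d)
np.savez("top1.npz",im=im,d=d)
for n,z in (("puck_a",.012),("feeder",.0),("drive_face",.03),("clutch_shoe",.03),("pliers",.01),("drain_plug",.02)):
    for r in silhouettes(n,"top"):
        m=r["mask"]; pp=P[m]; 
        print(n,round(r["score"],2),np.round(r["position"],1),m.sum(),np.round(px2w("top",r["position"],z),4),"depth med",np.round(np.median(pp,0),4), im[m].mean(0).round())
for n,z in (("puck_a",.0),("feeder",0),("lip_lowest",.085),("home",.008),("load",.085),("dial_grip",.05)):
    for cam in("top","scene"):
        if cam=="scene": get_image("scene")
        for r in spot_point(n,cam): print(n,cam,round(r["score"],2),np.round(r["position"],1),np.round(px2w(cam,r["position"],z),4))
        if cam=="scene":get_image("top")
print(yaw(),manip.get_state()["clock"])
E
```

```text
puck_a 0.77 [403.6 213.3] 275 [ 0.4677 -0.3852  0.012 ] depth med [ 0.476  -0.3818  0.0122] [ 74.  79. 106.]
puck_a 0.71 [180. 251.] 48 [0.3852 0.1684 0.012 ] depth med [0.3853 0.1668 0.0214] [150. 119.  64.]
puck_a 0.65 [367.1 219.4] 250 [ 0.4542 -0.2935  0.012 ] depth med [ 0.4602 -0.2923  0.0124] [120.  73.  54.]
puck_a 0.61 [118.6 249.4] 280 [0.3918 0.3178 0.012 ] depth med [0.3954 0.3214 0.0123] [ 59.  77. 115.]
puck_a 0.54 [126.5 212.9] 242 [0.4807 0.3011 0.012 ] depth med [0.4882 0.3023 0.0126] [131.  78.  55.]
feeder 0.86 [225.4 172. ] 3474 [0.5814 0.0573 0.    ] depth med [0.5741 0.06   0.0091] [49. 61. 76.]
drive_face 0.63 [370.5 132.7] 1419 [ 0.6701 -0.3093  0.03  ] depth med [ 0.6728 -0.3068  0.0188] [62. 94. 61.]
clutch_shoe 0.87 [128.5 133.8] 1358 [0.6768 0.2962 0.03  ] depth med [0.6753 0.3049 0.0177] [75. 64. 50.]
pliers 0.61 [262.7 237.7] 505 [ 0.4139 -0.034   0.01  ] depth med [ 0.4182 -0.0385  0.0121] [140. 100.  77.]
drain_plug 0.47 [178.9 249. ] 60 [0.3901 0.1697 0.02  ] depth med [0.3855 0.1668 0.015 ] [146. 115.  63.]
puck_a top 0.81 [130.1 209.9] [0.4891 0.296
[... 592 characters left out ...]
1.1 157.1] [ 0.6003 -0.0091  0.085 ]
lip_lowest scene 0.62 [264.8 199.5] [ 0.5939 -0.0129  0.085 ]
home top 0.66 [252.2 169. ] [ 0.5865 -0.0109  0.008 ]
home scene 0.58 [265.8 220.7] [ 0.5872 -0.0104  0.008 ]
home scene 0.26 [177.9 183.2] [ 0.4688 -0.2925  0.008 ]
load top 0.74 [254.9 167.5] [ 0.5754 -0.0176  0.085 ]
load top 0.27 [255.5 167.9] [ 0.5744 -0.019   0.085 ]
load scene 0.89 [264.1 195.8] [ 0.5797 -0.0169  0.085 ]
dial_grip top 0.74 [205.9 181.6] [0.5495 0.1009 0.05  ]
dial_grip scene 0.73 [306.1 203.2] [0.5485 0.0892 0.05  ]
[[-9.73254967e-01 -1.07561448e-05  2.29727599e-01]
 [-2.29727596e-01 -1.30153968e-04 -9.73254959e-01]
 [ 4.03684298e-05 -9.99999991e-01  1.24202012e-04]] 1.7
```

View pics/feed1.png

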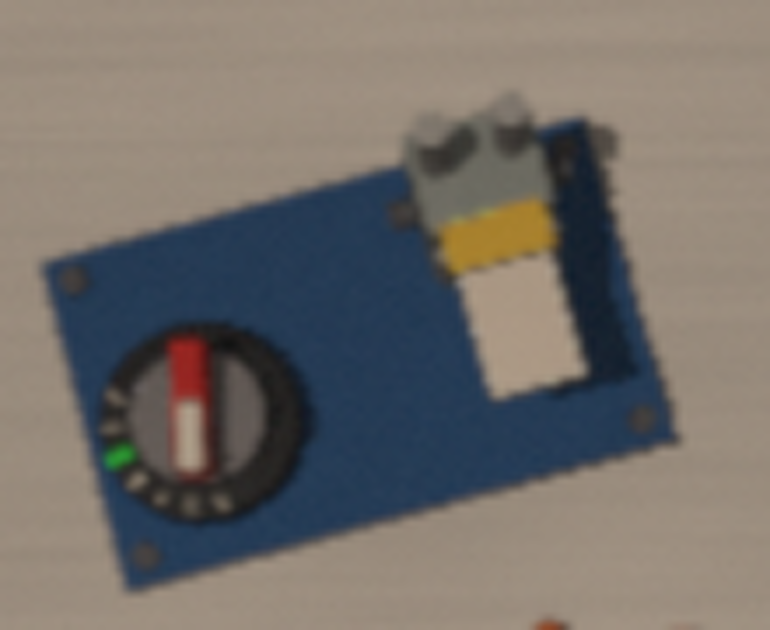

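```bash
python3 - <<'E'
from h import *
from scipy.optimize import least_squares
im,d=get_image("top"); P=cloud("top",d)
ims,ds=get_image("scene"); Ps=cloud("scene",ds)
np.savez("scene1.npz",im=ims,d=ds)
def seg(im,f): 
    h=cv2.cvtColor(im,cv2.COLOR_RGB2HSV).astype(int); return f(h[...,0],h[...,1],h[...,2]).astype(np.uint8)
for cam,I,PP in(("top",im,P),("scene",ims,Ps)):
    for nm,f in (("copper",lambda h,s,v:((h<11)|(h>172))&(s>110)&(v>50)),("blue",lambda h,s,v:(h>95)&(h<130)&(s>90))):
        m=seg(I,f); m=cv2.morphologyEx(m,cv2.MORPH_CLOSE,np.ones((5,5)))
        n,l,st,c=cv2.connectedComponentsWithStats(m)
        for i in range(1,n):
            if st[i,4]>40 and st[i,1]>100:
                print(cam,nm,c[i].round(1),st[i],px2w(cam,c[i],.010).round(4), np.median(PP[l==i],0).round(4))
                if nm=="blue" and st[i,4]>1500:
                    pts=cv2.findContours((l==i).astype(np.uint8),0,2)[0][0]; r=cv2.minAreaRect(pts); b=cv2.boxPoints(r)
                    print("  box",b.round(1).tolist(),[px2w(cam,q,.008)[:2].round(4).tolist() for q in b])
# follower height in top
for nm,(u0,v0,u1,v1) in {"foll":(252,162,260,174),"lip":(246,151,257,156),"blk":(243,141,256,147),"foot":(220,150,232,165),"table":(300,150,330,180)}.items():
    q=P[v0:v1,u0:u1].reshape(-1,3); q=q[q[:,2]<1]; print(nm,np.median(q,0).round(4),q[:,2].std().round(4))
save("sc1",ims,(220,160,350,250),6)
E
```

```text
top copper [206.9 174.5] [203 168   8  21  75] [0.5739 0.103  0.01  ] [0.5686 0.0972 0.0575]
top copper [126.5 209.2] [118 201  18  17 240] [0.4901 0.302  0.01  ] [0.4902 0.301  0.0123]
top copper [259. 222.] [256 209   7  27 140] [ 0.4525 -0.0255  0.01  ] [ 0.4524 -0.0255  0.013 ]
top copper [367.1 216.7] [359 209  17  17 227] [ 0.4611 -0.2945  0.01  ] [ 0.4605 -0.2937  0.0126]
top copper [275.  222.9] [271 210   9  27 140] [ 0.4497 -0.0653  0.01  ] [ 0.4492 -0.065   0.0132]
top blue [230.3 171.2] [ 187  138   89   65 2417] [0.5815 0.0442 0.01  ] [0.5849 0.0451 0.0084]
  box [[185.89999389648438, 157.5], [262.8999938964844, 136.5], [275.3999938964844, 182.10000610351562], [198.3000030517578, 203.10000610351562]] [[0.6189, 0.1565], [0.6706, -0.0397], [0.5521, -0.0687], [0.5024, 0.1247]]
top blue [402.4 209. ] [395 202  16  15 196] [ 0.4787 -0.3836  0.01  ] [ 0.4783 -0.3827  0.0125]
top blue [117.  247.7] [109 240  17  17 238] [0.3961 0.3225 0.01  ] [0.3955 0.3213 0.0128]
scene copper [177.4 181.4] [171 177  14  10  94] [ 0.4629 -0.2959  0.01  ] [ 0.4662 -0.2943  0.0128]
scene copper [308.9 209.4] [307 204   5  12  53] [0.5247 0.0982 0.01  ] [0.5803 0.0978 0.0578]
scene copper [385.3 209.6] [378 205  15  11 116] [0.4908 0.3024 0.01  ] [0.4949 0.3021 0.0126]
scene blue [147.  181.8] [141 178  13   9  93] [ 0.48   -0.3842  0.01  ] [ 0.483  -0.3833  0.0126]
scene blue [389.9 189.4] [384 186  13   8  83] [0.3965 0.3236 0.01  ] [0.4004 0.3229 0.0126]
scene blue [290.2 228. ] [276 210  40  30 580] [0.606  0.0558 0.01  ] [0.6093 0.05   0.0086]
foll [ 0.5728 -0.019   0.097 ] 0.0016
lip [ 0.6062 -0.0092  0.1017] 0.0015
blk [ 0.6279 -0.0049  0.1026] 0.0046
foot [0.6185 0.0562 0.0083] 0.0019
table [ 5.973e-01 -1.700e-01  4.000e-04] 0.0019
```

View pics/sc1.png

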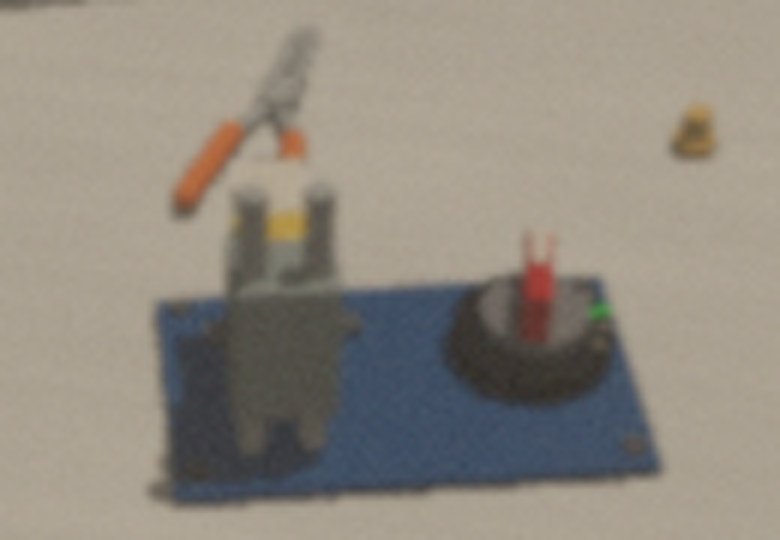

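Candidates in the top picture: copper discs at (127,209) and (367,217) are the pucks. Blue discs at (117,248) and (402,209) are look-alikes. The brass drain plug is at (180,251) and the red dial bar at (207,175). I choose the two copper ones and take (367,217) first. The feeder fit puts its origin near (0.588,-0.0135), with yaw about 0.255 and the lip's underside near 0.097.

```bash
python3 - <<'E'
import numpy as np
from h import *
im=np.load("top1.npz")["im"]
a=cv2.resize(im[190:240,345:425],None,fx=5,fy=5,interpolation=2);b=cv2.resize(im[190:270,95:145],None,fx=5,fy=5,interpolation=2)
c=np.zeros((400,660,3),np.uint8);c[:250,:400]=a;c[:400,405:655]=b; save("crop1",c)
E
```

```text
(no output)
```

View pics/crop1.png

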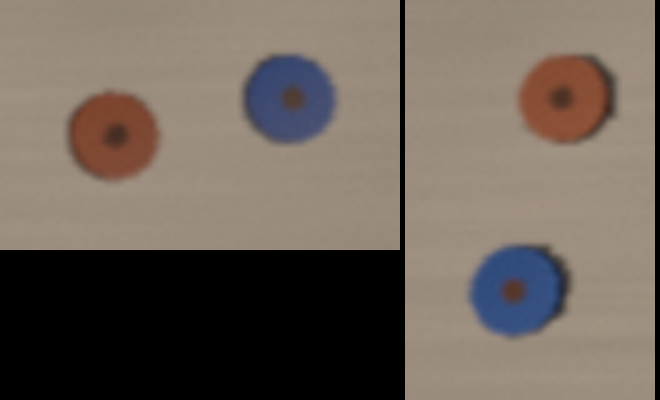

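>>> {"fn": "jog_arm", "kwargs": {
  "targets": [
    [0.085, [0.041, 0.033, 0], 0.023],
    [0.085, [0.041, 0.033, 0], 0],
    [0.085, [0.041, 0.033, 0], 0],
    [0.085, [0.041, 0.033, 0], 0],
    [0.085, [0.041, 0.033, 0], 0],
    [0.085, [0.041, 0.033, -0.02], 0],
    [0.085, [0.041, 0.033, -0.04], 0],
    [0.085, [0.041, 0.033, -0.05], 0]
  ],
  "force": 60
}}

```text
clock: 2.8
position: [0.4541, -0.3013, 0.1474]
ee_rot: [-0.091, 0.089, -0.7, 0.702]
contact_force: [0.8, -0.2, -0.3]
width: 0.085
```

The crop shows plain copper discs at right (367,217) and left (127,209), each beside a blue look-alike, so the choice holds.

```bash
cat >> h.py <<'E'
def copper(cam,z,tag):
    s=manip.get_state(); m=camera_model(cam); im,d=get_image(cam); save(tag,im)
    h=cv2.cvtColor(im,cv2.COLOR_RGB2HSV).astype(int); k=(((h[...,0]<11)|(h[...,0]>172))&(h[...,1]>110)&(h[...,2]>50)).astype(np.uint8)
    k=cv2.morphologyEx(k,cv2.MORPH_CLOSE,np.ones((9,9)))
    n,l,st,c=cv2.connectedComponentsWithStats(k); P=cloud(cam,d,m)
    print("tcp",s["position"].round(4),"t",s["clock"],"F",s["contact_force"].round(2),"w",round(s["width"],4))
    for i in range(1,n):
        if st[i,4]>150:
            pts=cv2.findContours((l==i).astype(np.uint8),0,2)[0][0]; e=cv2.fitEllipse(pts) if len(pts)>5 else None
            q=P[l==i]; t=q[abs(q[:,2]-np.median(q[:,2]))<.004]
            print(c[i].round(1),st[i],px2w(cam,c[i],z,m).round(4),"depth",t.mean(0).round(4),"ctr of bbox",((t.min(0)+t.max(0))/2).round(4))
E
python3 - <<'E'
from h import *
copper("wrist",.012,"w1")
print(yaw()[:,2])
E
```

```text
tcp [ 0.4541 -0.3013  0.1474] t 2.8 F [ 0.77 -0.16 -0.35] w 0.085
[254.7 177.6] [ 234  158   41   40 1277] [ 0.4648 -0.2948  0.012 ] depth [ 0.4643 -0.2948  0.0124] ctr of bbox [ 0.4637 -0.2951  0.0118]
[ 0.25377327 -0.96721969 -0.0092303 ]
```

View pics/w1.png

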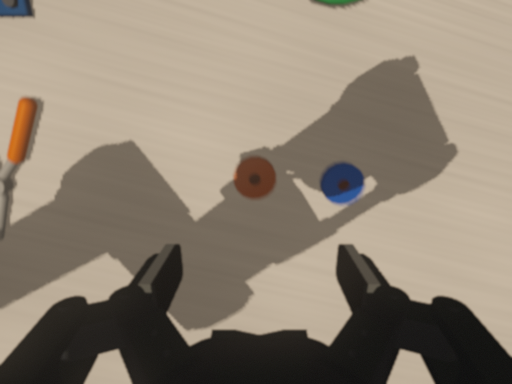

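The wrist picture shows the copper puck at (255,177), clear of the blue one at (342,183). I'll descend.

>>> {"fn": "jog_arm", "kwargs": {
  "targets": [
    [0.085, [0.0035, 0.0012, -0.03], 0],
    [0.085, [0, 0, -0.04], 0],
    [0.085, [0, 0, -0.03], 0],
    [0.085, [0, 0, -0.01], 0],
    [0.085, [0, 0, 0], 0],
    [0.085, [0, 0, 0], 0]
  ]
}}

```text
clock: 3.6
position: [0.4565, -0.3017, 0.0388]
ee_rot: [-0.09, 0.089, -0.701, 0.702]
contact_force: [0.5, -0.2, -0.3]
width: 0.0852
```

>>> {"fn": "jog_arm", "kwargs": {
  "targets": [
    [0.085, [0.007, 0.0068, -0.008], 0],
    [0.085, [0, 0, -0.01], 0],
    [0.085, [0, 0, 0], 0]
  ]
}}

```text
clock: 3.98
position: [0.4621, -0.2933, 0.0185]
ee_rot: [0.089, -0.091, 0.702, -0.701]
contact_force: [-0.6, 0.2, 0.6]
width: 0.0853
```

```bash
python3 - <<'E'
from h import *
copper("wrist",.012,"w2")
print(yaw())
E
```

```text
tcp [ 0.4621 -0.2933  0.0185] t 3.975 F [-0.62  0.21  0.58] w 0.0853
[262.9 252.4] [ 225  216   76   74 4419] [ 0.4649 -0.2951  0.012 ] depth [ 0.4639 -0.2954  0.0124] ctr of bbox [ 0.4625 -0.2958  0.0115]
[422.6 267.7] [414 260  19  16 223] [ 0.4785 -0.3856  0.012 ] depth [ 0.4788 -0.385   0.0128] ctr of bbox [ 0.4786 -0.3851  0.0128]
[[-9.67607696e-01 -1.15295297e-03  2.52455969e-01]
 [-2.52456885e-01  7.30954264e-04 -9.67607868e-01]
 [ 9.31072599e-04 -9.99999068e-01 -9.98347887e-04]]
```

View pics/w2.png

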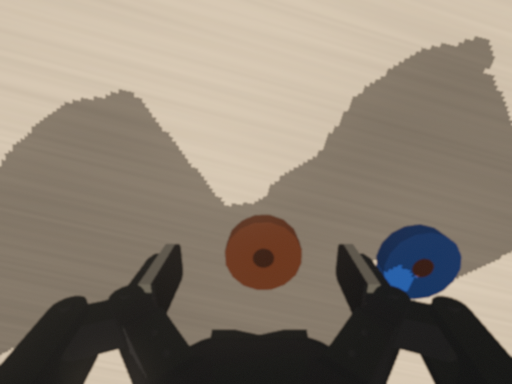

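The puck at (263,252) sits between the open fingers, and the blue one at (419,262) is outside them. I'll close on it.

>>> {"fn": "jog_arm", "kwargs": {
  "targets": [
    [0.085, [0.0015, 0, 0], 0],
    [0.04, [0, 0, 0], 0],
    [0.04, [0, 0, 0], 0],
    [0.04, [0, 0, 0], 0],
    [0.04, [0, 0, 0], 0],
    [0.04, [0, 0, 0], 0]
  ],
  "force": 80
}}

```text
clock: 4.78
position: [0.4642, -0.2942, 0.0202]
ee_rot: [-0.09, 0.09, -0.701, 0.702]
contact_force: [-1.3, 0.3, 5.6]
width: 0.0411
```

```bash
python3 - <<'E'
from h import *
copper("wrist",.012,"w3")
E
```

```text
tcp [ 0.4642 -0.2942  0.0202] t 4.775 F [-1.26  0.34  5.62] w 0.0411
[258.9 253.8] [ 222  217   75   73 4344] [ 0.4647 -0.2943  0.012 ] depth [ 0.4637 -0.2945  0.0124] ctr of bbox [ 0.4622 -0.2949  0.0124]
[417.8 268.5] [409 261  18  16 211] [ 0.4785 -0.3856  0.012 ] depth [ 0.4789 -0.3849  0.0128] ctr of bbox [ 0.4788 -0.385   0.013 ]
```

View pics/w3.png

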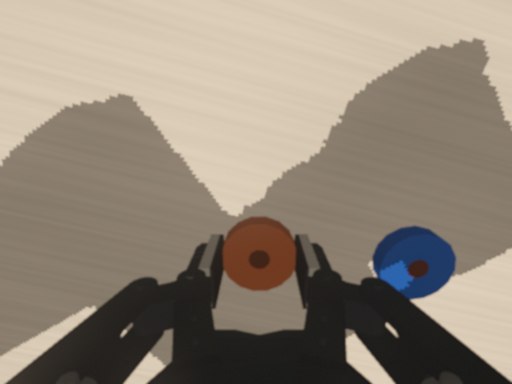

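>>> {"fn": "jog_arm", "kwargs": {
  "targets": [
    [0.03, [0, 0, 0.02], 0],
    [0.03, [0, 0, 0.05], 0],
    [0.03, [0.0077, 0.02, 0.055], 0],
    [0.03, [0.0154, 0.0395, 0.05], 0],
    [0.03, [0.0154, 0.0395, 0.01], 0],
    [0.03, [0.0154, 0.0395, 0], 0],
    [0.03, [0.0154, 0.0395, 0], 0],
    [0.03, [0.0154, 0.0395, 0], 0],
    [0.03, [0.0154, 0.0395, 0], 0],
    [0.03, [0, 0, 0], 0]
  ]
}}

```text
clock: 6.08
position: [0.564, -0.0363, 0.2017]
ee_rot: [0.091, -0.091, 0.702, -0.701]
contact_force: [-0.4, -1.1, -1.5]
width: 0.0402
```

```bash
python3 - <<'E'
from h import *
copper("wrist",.19,"w4")
copper("top",.19,"t4")
m=camera_model("wrist")
im,d=get_image("wrist"); P=cloud("wrist",d,m); np.savez("w4.npz",im=im,d=d,T=m["world_from_camera"],K=m["mtx"])
E
```

```text
tcp [ 0.564  -0.0363  0.2017] t 6.075 F [-0.36 -1.14 -1.51] w 0.0402
[135.8 151.4] [124 133  22  46 687] [0.6039 0.0394 0.19  ] depth [0.5654 0.0944 0.0555] ctr of bbox [0.5607 0.0979 0.0546]
[259.8 248.8] [ 223  218   73   71 3536] [ 0.5657 -0.0366  0.19  ] depth [ 0.5669 -0.0362  0.1936] ctr of bbox [ 0.5628 -0.0369  0.1936]
tcp [ 0.5634 -0.0378  0.2017] t 6.125 F [-0.08  0.3  -0.94] w 0.0398
[126.5 209.1] [118 201  18  17 240] [0.4728 0.2465 0.19  ] depth [0.4897 0.302  0.0126] ctr of bbox [0.4904 0.3021 0.0125]
[267.2 222.4] [256 209  24  27 284] [ 0.4407 -0.0405  0.19  ] depth [ 0.4531 -0.0458  0.0135] ctr of bbox [ 0.4535 -0.047   0.0132]
```

View pics/w4.png

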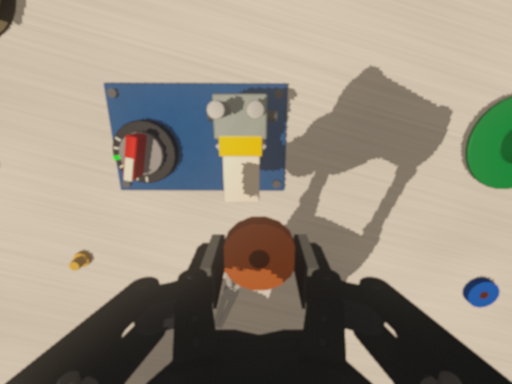

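The wrist picture shows the puck held flat at (260,255) between the pads, and the feeder square with the tool. I'll refine the feeder pose from this view.

```bash
python3 - <<'E'
from h import *
z=np.load("w4.npz"); im,d=z["im"],z["d"]; m=dict(mtx=z["K"],world_from_camera=z["T"]); P=cloud("wrist",d,m)
h=cv2.cvtColor(im,cv2.COLOR_RGB2HSV).astype(int)
O=np.array([.588,-.0135]);ps=.2545;R=np.array([[np.cos(ps),-np.sin(ps)],[np.sin(ps),np.cos(ps)]])
def F(p): return ((p[...,:2]-O)@R*1000).round(1)
k=((h[...,0]>20)&(h[...,0]<32)&(h[...,1]>150)).astype(np.uint8)
n,l,st,c=cv2.connectedComponentsWithStats(k); i=1+np.argmax(st[1:,4]); q=P[l==i]; zl=np.median(q[:,2]); q=q[abs(q[:,2]-zl)<.003]
print("lip",c[i],st[i],"z",zl.round(4),"feeder mean (exp 17,0)",F(q.mean(0)),"min/max",F(q).min(0),F(q).max(0), "px at z",F(px2w("wrist",c[i],zl,m)))
b=((h[...,0]>95)&(h[...,0]<130)&(h[...,1]>90)).astype(np.uint8); b[:, 300:]=0
n,l,st,c=cv2.connectedComponentsWithStats(b); i=1+np.argmax(st[1:,4]); cn=cv2.findContours((l==i).astype(np.uint8),0,2)[0][0]
hull=cv2.approxPolyDP(cv2.convexHull(cn),5,True)[:,0]; print([(p.tolist(),F(px2w("wrist",p,.008,m)).tolist()) for p in hull])
f=P[165:195,228:240].reshape(-1,3); f=f[abs(f[:,2]-np.median(f[:,2]))<.003];print("follower z",np.median(f[:,2]).round(4),np.median(P[140:150,225:260,2]))
# follower y extents
for v in (170,180): 
    r=[u for u in range(210,275) if abs(P[v,u,2]-np.median(f[:,2]))<.004]; print(v,F(P[v,r[0]]),F(P[v,r[-1]]))
print("tcp in feeder",F(manip.get_state()["position"]), manip.get_state()["position"], yaw()[:,2])
E
```

```text
lip [237.29090909 143.32606061] [216 134  43  20 825] z 0.1023 feeder mean (exp 17,0) [20.  -0.2] min/max [ 11.8 -17.7] [27.7 17.5] px at z [20.  -0.5]
[([283, 83], [73.6, -45.0]), ([218, 187], [-46.2, 32.2]), ([127, 186], [-45.1, 145.0]), ([102, 83], [73.3, 154.6])]
follower z 0.0974 0.10225885974172189
170 [-3.6 15.5] [ -3.6 -15.1]
180 [-12.9  16. ] [-12.9 -15. ]
tcp in feeder [-30.7 -18.8] [ 0.56304515 -0.03938289  0.20178809] [ 2.52122291e-01 -9.67695298e-01  4.00014492e-04]
```

>>> {"fn": "jog_arm", "kwargs": {
  "targets": [
    [0.03, [0.0076, 0.0214, 0], 0],
    [0.03, [0, 0, -0.03], 0],
    [0.03, [0, 0, -0.03], 0],
    [0.03, [0, 0, -0.017], 0],
    [0.03, [0, 0, 0], 0],
    [0.03, [0, 0, 0], 0]
  ]
}}

```text
clock: 6.98
position: [0.5716, -0.0184, 0.1259]
ee_rot: [-0.09, 0.089, -0.701, 0.702]
contact_force: [0.2, 0.3, -0.8]
width: 0.04
```

```bash
cat >> h.py <<'E'
O=np.array([.588,-.0135]);ps=.2545;R2=np.array([[np.cos(ps),-np.sin(ps)],[np.sin(ps),np.cos(ps)]])
def F(p): return ((np.asarray(p)[...,:2]-O)@R2*1000).round(1)
def st():
    s=manip.get_state(); print("t",s["clock"],"pos",s["position"].round(4),"feeder",F(s["position"]),"F",s["contact_force"].round(2),"M",s["moment"].round(2),"w",round(s["width"],4))
E
python3 - <<'E'
from h import *
st()
E
```

```text
t 6.975 pos [ 0.5716 -0.0184  0.1259] feeder [-17.1  -0.6] F [ 0.23  0.26 -0.84] M [ 0.05 -0.02  0.02] w 0.04
```

>>> {"fn": "jog_arm", "kwargs": {
  "targets": [
    [0.03, [-0.001, 0.0003, -0.004], 0],
    [0.03, [0, 0, -0.004], 0],
    [0.03, [0, 0, -0.004], 0],
    [0.03, [0, 0, -0.002], 0],
    [0.03, [0, 0, 0], 0]
  ]
}}

```text
clock: 7.6
position: [0.5703, -0.0173, 0.1118]
ee_rot: [-0.09, 0.09, -0.701, 0.702]
contact_force: [-1.4, 1.0, 5.8]
width: 0.0398
```

```bash
python3 - <<'E'
from h import *
st(); copper("wrist",.1,"w5")
E
```

```text
t 7.6 pos [ 0.5703 -0.0173  0.1118] feeder [-18.1   0.8] F [-1.4   1.02  5.78] M [-0.03  0.28 -0.01] w 0.0398
tcp [ 0.5703 -0.0173  0.1118] t 7.6 F [-1.4   1.02  5.78] w 0.0398
[106.6 186.9] [  88  160   35   67 1609] [0.5875 0.0711 0.1   ] depth [0.5657 0.0939 0.0553] ctr of bbox [0.5612 0.0977 0.0546]
[260.1 247.9] [ 223  218   73   67 3421] [ 0.5726 -0.0177  0.1   ] depth [ 0.5738 -0.0173  0.1037] ctr of bbox [ 0.5719 -0.0178  0.1038]
```

View pics/w5.png

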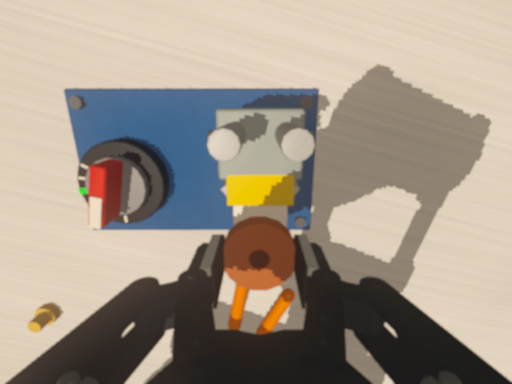

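The puck is flat on the follower and just clear of the yellow lip at (260,190). The 5.8 N reading matches the spring. I'll press on.

>>> {"fn": "jog_arm", "kwargs": {
  "targets": [
    [0.03, [0, 0, -0.004], 0],
    [0.03, [0, 0, -0.004], 0],
    [0.03, [0, -0.0003, -0.002], 0],
    [0.03, [0, 0, 0], 0],
    [0.03, [0, 0, 0], 0]
  ]
}}

```text
clock: 8.28
position: [0.5704, -0.0173, 0.1023]
ee_rot: [-0.09, 0.09, -0.701, 0.701]
contact_force: [-2.0, 0.2, 8.0]
width: 0.04
```

```bash
python3 - <<'E'
from h import *
st(); copper("wrist",.095,"w6")
E
```

```text
t 8.275 pos [ 0.5704 -0.0173  0.1023] feeder [-18.    0.8] F [-2.01  0.19  8.02] M [ 0.07  0.34 -0.06] w 0.04
tcp [ 0.5704 -0.0173  0.1023] t 8.275 F [-2.01  0.19  8.02] w 0.04
[ 99.2 191. ] [  79  162   38   71 1848] [0.5863 0.0724 0.095 ] depth [0.565  0.0935 0.0548] ctr of bbox [0.561  0.0978 0.0543]
[260.1 248.7] [ 223  221   74   64 3333] [ 0.5747 -0.0172  0.095 ] depth [ 0.5738 -0.0173  0.0943] ctr of bbox [ 0.5726 -0.0177  0.0943]
```

>>> {"fn": "jog_arm", "kwargs": {
  "targets": [
    [0.03, [0.0049, 0.001, 0], 0],
    [0.03, [0.0049, 0.001, 0], 0],
    [0.03, [0.0039, 0.0008, 0], 0],
    [0.03, [0, 0, 0], 0]
  ]
}}

```text
clock: 8.82
position: [0.5829, -0.0148, 0.1019]
ee_rot: [-0.089, 0.091, -0.701, 0.701]
contact_force: [-4.1, -1.2, 8.2]
width: 0.0398
```

```bash
python3 - <<'E'
from h import *
st(); copper("wrist",.095,"w7")
E
```

```text
t 8.825 pos [ 0.5829 -0.0148  0.1019] feeder [-5.3  0.1] F [-4.15 -1.21  8.16] M [-0.09  0.71 -0.  ] w 0.0398
tcp [ 0.5829 -0.0148  0.1019] t 8.825 F [-4.15 -1.21  8.16] w 0.0398
[101.3 207.7] [  82  179   36   70 1721] [0.5899 0.0729 0.095 ] depth [0.566  0.0935 0.0544] ctr of bbox [0.5613 0.0977 0.0541]
[260.5 254.6] [ 222  237   75   47 2490] [ 0.5838 -0.0157  0.095 ] depth [ 0.5831 -0.0158  0.094 ] ctr of bbox [ 0.5831 -0.0152  0.0941]
```

View pics/w7.png

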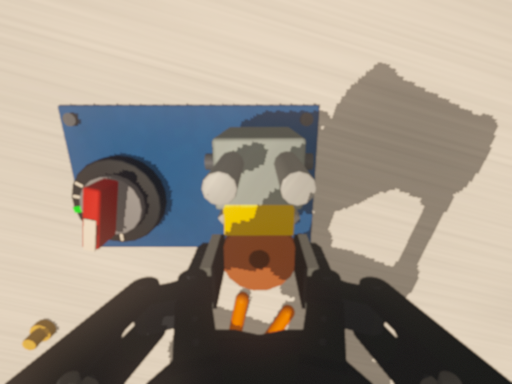

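The puck's front edge is under the lip (the lip covers it down to row 236). I'll push it on to the V stop.

>>> {"fn": "jog_arm", "kwargs": {
  "targets": [
    [0.03, [0.0039, 0.001, 0], 0],
    [0.03, [0.0024, 0.0006, 0], 0],
    [0.03, [0.0012, 0.0003, 0], 0],
    [0.03, [0, 0, 0], 0]
  ]
}}

```text
clock: 9.38
position: [0.5899, -0.013, 0.1018]
ee_rot: [-0.089, 0.091, -0.701, 0.702]
contact_force: [-4.1, -1.2, 7.3]
width: 0.0403
```

```bash
python3 - <<'E'
from h import *
st(); copper("wrist",.095,"w8")
E
```

```text
t 9.375 pos [ 0.5899 -0.013   0.1018] feeder [ 2. -0.] F [-4.14 -1.2   7.3 ] M [-0.18  0.77 -0.03] w 0.0403
tcp [ 0.5899 -0.013   0.1018] t 9.375 F [-4.14 -1.2   7.3 ] w 0.0403
[102.9 216.8] [  83  188   37   69 1674] [0.5918 0.0735 0.095 ] depth [0.5661 0.0936 0.0545] ctr of bbox [0.5618 0.0971 0.0541]
[261.5 260.5] [ 223  244   74   38 1602] [ 0.5873 -0.0155  0.095 ] depth [ 0.5866 -0.0155  0.094 ] ctr of bbox [ 0.5893 -0.0136  0.0948]
```

>>> {"fn": "jog_arm", "kwargs": {
  "targets": [
    [0.03, [0.0015, 0.0004, 0], 0],
    [0.03, [0.0015, 0.0004, 0], 0],
    [0.03, [0, 0, 0], 0]
  ]
}}

```text
clock: 9.8
position: [0.5922, -0.0124, 0.1018]
ee_rot: [-0.089, 0.092, -0.701, 0.702]
contact_force: [-6.3, -2.5, 9.1]
width: 0.04
```

```bash
python3 - <<'E'
from h import *
st(); copper("wrist",.095,"w9"); st()
E
```

```text
t 9.8 pos [ 0.5922 -0.0124  0.1018] feeder [ 4.3 -0. ] F [-6.27 -2.48  9.06] M [-0.36  0.97 -0.01] w 0.04
tcp [ 0.5922 -0.0124  0.1018] t 9.8 F [-6.27 -2.48  9.06] w 0.04
[103.4 219.4] [  84  191   36   69 1662] [0.5926 0.0736 0.095 ] depth [0.5661 0.0935 0.0542] ctr of bbox [0.5618 0.0974 0.0539]
[262.2 262.4] [ 223  245   73   36 1289] [ 0.5885 -0.0156  0.095 ] depth [ 0.5878 -0.0155  0.094 ] ctr of bbox [ 0.591  -0.0134  0.0951]
t 9.85 pos [ 0.5922 -0.0124  0.1018] feeder [4.3 0. ] F [-6.81 -1.43  8.44] M [-0.35  1.   -0.01] w 0.04
```

View pics/w9.png

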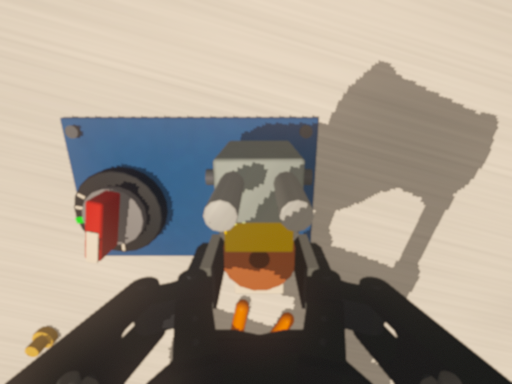

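```bash
cat >> h.py <<'E'
def hole(tag,ztop):
    m=camera_model("wrist"); im,d=get_image("wrist"); save(tag,im)
    g=cv2.GaussianBlur(im[...,0],(5,5),0)[238:290,235:290].astype(float)
    r=im[238:290,235:290].astype(float); 
    mk=(g<75); ys,xs=np.nonzero(mk); 
    n,l,s,c=cv2.connectedComponentsWithStats(mk.astype(np.uint8))
    for i in range(1,n):
        if 40<s[i,4]<1500: p=c[i]+[235,238]; print("dark",p.round(1),s[i],"feeder",F(px2w("wrist",p,ztop,m)))
    # rear edge of puck along column through tcp
    h=cv2.cvtColor(im,cv2.COLOR_RGB2HSV).astype(int); k=((h[...,0]<14)|(h[...,0]>172))&(h[...,1]>110)&(h[...,2]>40)
    for u in (255,259,263):
        v=np.nonzero(k[240:300,u])[0]; 
        if len(v): print("col",u,"rows",v[0]+240,v[-1]+240,"feeder rear",F(px2w("wrist",(u,v[-1]+240.5),ztop,m)))
E
python3 - <<'E'
from h import *
hole("w10",.0938); st()
E
```

```text
dark [259.7 258.4] [ 17  17  15  10 105] feeder [ 1.8 -0.7]
col 255 rows 253 289 feeder rear [-19.3   2. ]
col 259 rows 253 289 feeder rear [-19.3  -0.3]
col 263 rows 253 289 feeder rear [-19.3  -2.7]
t 9.9 pos [ 0.5922 -0.0124  0.1018] feeder [ 4.4 -0. ] F [-5.6  -2.5   9.02] M [-0.27  1.02  0.01] w 0.0405
```

>>> {"fn": "jog_arm", "kwargs": {
  "targets": [
    [0.03, [0.0015, 0.0004, 0], 0],
    [0.03, [0, 0, 0], 0],
    [0.03, [0, 0, 0], 0]
  ]
}}

```text
clock: 10.28
position: [0.5923, -0.0123, 0.1016]
ee_rot: [-0.088, 0.093, -0.701, 0.702]
contact_force: [-8.2, -2.6, 10.7]
width: 0.0401
```

```bash
python3 - <<'E'
from h import *
st(); hole("w11",.0938); st()
E
```

```text
t 10.275 pos [ 0.5923 -0.0123  0.1016] feeder [4.5 0.1] F [-8.19 -2.56 10.73] M [-0.47  1.43 -0.02] w 0.0401
dark [259.3 259. ] [ 17  17  15  10 113] feeder [ 1.7 -0.4]
col 255 rows 254 289 feeder rear [-19.1   2.1]
col 259 rows 254 289 feeder rear [-19.1  -0.3]
col 263 rows 254 289 feeder rear [-19.1  -2.7]
t 10.325 pos [ 0.5923 -0.0123  0.1016] feeder [4.4 0.1] F [-8.16 -3.39  9.65] M [-0.52  1.43  0.01] w 0.0402
```

View pics/w11.png

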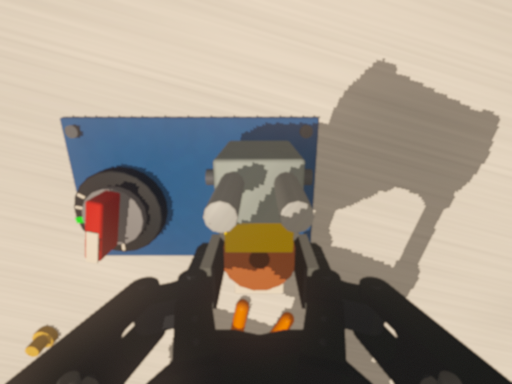

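```bash
python3 - <<'E'
from h import *
m=camera_model("wrist")
for v in (222,252.5): print(F(px2w("wrist",(259,v),.1022,m)))
im,d=get_image("scene"); save("s11",im,(220,150,350,250),6); st()
im,d=get_image("top"); save("t11",im,(200,120,300,200),7)
E
```

```text
[28.5 -0.2]
[10.9 -0.2]
t 10.375 pos [ 0.5923 -0.0123  0.1016] feeder [4.5 0.1] F [-9.14 -2.42  9.43] M [-0.47  1.35 -0.  ] w 0.0404
```

View pics/s11.png

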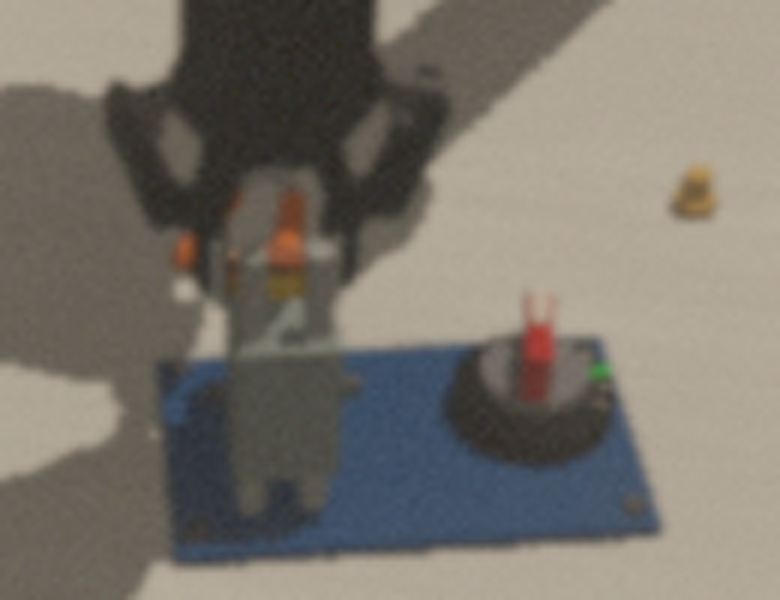

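The commanded 1.5 mm moved it only 0.1 mm and the force rose, so it is at the stop. In the scene crop the puck sits behind the head. I'll release it and raise the tool.

>>> {"fn": "jog_arm", "kwargs": {
  "targets": [
    [0.06, [-0.001, -0.0003, 0], 0],
    [0.075, [0, 0, 0], 0],
    [0.085, [0, 0, 0], 0],
    [0.085, [0, 0, 0.03], 0],
    [0.085, [-0.03, -0.0078, 0.04], 0],
    [0.085, [-0.03, -0.0078, 0.03], 0],
    [0.085, [0, 0, 0], 0]
  ]
}}

```text
clock: 11.3
position: [0.5349, -0.0278, 0.2036]
ee_rot: [-0.091, 0.088, -0.701, 0.702]
contact_force: [0.5, 0.4, 0.2]
width: 0.0849
```

```bash
python3 - <<'E'
from h import *
st(); copper("wrist",.097,"w12"); copper("top",.097,"t12")
E
```

```text
t 11.3 pos [ 0.5349 -0.0278  0.2036] feeder [-55.   -0.5] F [0.52 0.44 0.2 ] M [ 0.02 -0.04  0.02] w 0.0849
tcp [ 0.5349 -0.0278  0.2036] t 11.3 F [0.52 0.44 0.2 ] w 0.0849
[147.4 126.4] [136 107  22  49 694] [0.5735 0.0788 0.097 ] depth [0.5679 0.0964 0.0581] ctr of bbox [0.5608 0.0981 0.0563]
tcp [ 0.5353 -0.0276  0.2022] t 11.35 F [ 0.27 -0.23 -0.71] w 0.0851
[126.5 209.2] [118 201  18  17 239] [0.4817 0.2752 0.097 ] depth [0.4897 0.3021 0.0123] ctr of bbox [0.4903 0.3029 0.0121]
[267.  223.6] [256 209  25  28 322] [ 0.4435 -0.0428  0.097 ] depth [ 0.4503 -0.0454  0.0134] ctr of bbox [ 0.4511 -0.047   0.0131]
```

View pics/w12.png

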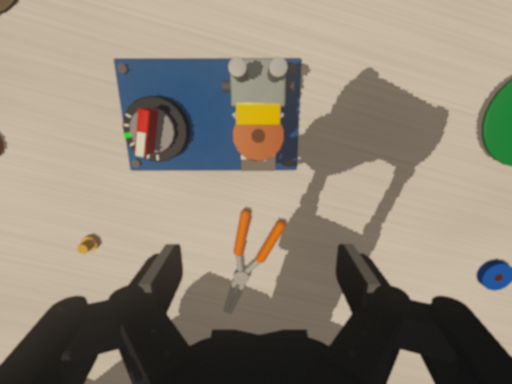

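```bash
cat >> h.py <<'E'
def fitpuck(tag,zt,rows=(90,165),cols=(225,295)):
    m=camera_model("wrist"); im,d=get_image("wrist"); save(tag,im,(200,60,330,190),4)
    P=cloud("wrist",d,m)
    h=cv2.cvtColor(im,cv2.COLOR_RGB2HSV).astype(int); k=((h[...,0]<14)|(h[...,0]>172))&(h[...,1]>90)&(h[...,2]>50)
    kk=np.zeros_like(k); kk[rows[0]:rows[1],cols[0]:cols[1]]=k[rows[0]:rows[1],cols[0]:cols[1]]; k=cv2.morphologyEx(kk.astype(np.uint8),cv2.MORPH_CLOSE,np.ones((9,9)))
    print("puck top z",np.median(P[k>0][:,2]).round(4))
    ct=max(cv2.findContours(k,0,1)[0],key=len)[:,0]; f=np.array([F(px2w("wrist",p,zt,m)) for p in ct.astype(float)])
    vis=f[f[:,0]<5]
    from scipy.optimize import least_squares
    s=least_squares(lambda q:np.hypot(*(vis-q[:2]).T)-q[2],[0,0,22]); print("free fit",s.x.round(2))
    s=least_squares(lambda q:np.hypot(*(vis-q[:2]).T)-22,[0,0]); print("r22 fit",s.x.round(2))
    y=((h[...,0]>18)&(h[...,0]<32)&(h[...,1]>150)).astype(np.uint8); y[:, :cols[0]-15]=0;y[rows[1]:]=0
    ys,xs=np.nonzero(y); f=F(np.array([px2w("wrist",p,.1022,m) for p in np.c_[xs,ys]])); print("lip x",np.percentile(f[:,0],[1,99]),"y",np.percentile(f[:,1],[1,99]),"z",np.median(P[y>0][:,2]).round(4))
    foot=P[rows[0]:rows[1]+20,cols[0]-30:cols[0]-15,2]; print("foot z",np.median(foot).round(4))
E
python3 - <<'E'
from h import *
fitpuck("w13",.097); st()
E
```

```text
puck top z 0.0975
free fit [ 1.26 -0.46 21.44]
r22 fit [ 1.97 -0.46]
lip x [11.1 26.5] y [-17.5  17.1] z 0.1023
foot z 0.0082
t 11.45 pos [ 0.5352 -0.0273  0.2004] feeder [-54.5  -0.1] F [-0.05 -0.13  0.65] M [-0.03 -0.01 -0.03] w 0.085
```

View pics/w13.png

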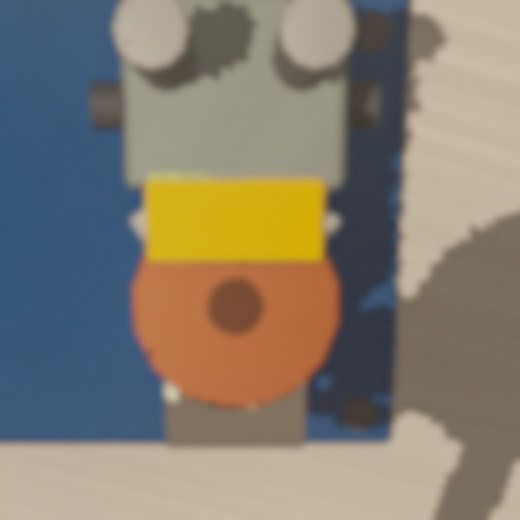

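The puck is flat under the lip at top z 0.0975. Relative to the lip edge it is about 0.5–1 mm from home. Next is the second puck.

>>> {"fn": "jog_arm", "kwargs": {
  "targets": [
    [0.085, [-0.0056, 0.041, 0], 0],
    [0.085, [-0.0056, 0.041, 0], 0],
    [0.085, [-0.0056, 0.041, 0], 0],
    [0.085, [-0.0056, 0.041, 0], 0],
    [0.085, [-0.0056, 0.041, 0], 0],
    [0.085, [-0.0056, 0.041, -0.02], 0],
    [0.085, [-0.0056, 0.041, -0.03], 0],
    [0.085, [-0.0056, 0.041, -0.04], 0],
    [0.085, [0, 0, 0], 0],
    [0.085, [0, 0, 0], 0]
  ]
}}

```text
clock: 12.7
position: [0.4903, 0.3005, 0.1102]
ee_rot: [-0.09, 0.091, -0.701, 0.702]
contact_force: [0.4, -0.8, 0.2]
width: 0.085
```

```bash
python3 - <<'E'
from h import *
copper("wrist",.012,"w14"); print(yaw()[:,2])
E
```

```text
tcp [0.4903 0.3005 0.1102] t 12.7 F [ 0.36 -0.79  0.22] w 0.085
[257.2 197.6] [ 234  174   48   48 1758] [0.493  0.3024 0.012 ] depth [0.4927 0.3024 0.0124] ctr of bbox [0.4919 0.3021 0.0115]
[ 2.51972739e-01 -9.67734158e-01  5.81541874e-04]
```

View pics/w14.png

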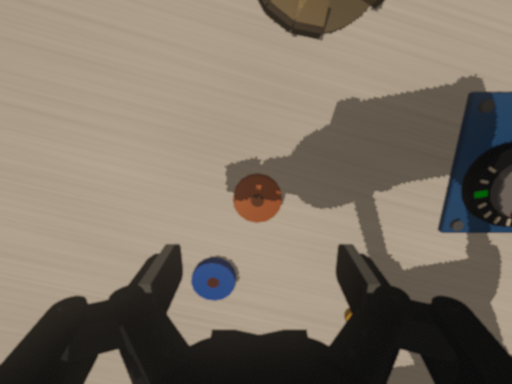

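The copper puck is at (257,197). The blue one at (214,279) is off to the side, so I go down on the copper one.

>>> {"fn": "jog_arm", "kwargs": {
  "targets": [
    [0.085, [0.001, 0.0015, -0.03], 0],
    [0.085, [0.001, 0, -0.03], 0],
    [0.085, [0, 0, -0.02], 0],
    [0.085, [0, 0, -0.009], 0],
    [0.085, [0, 0, 0], 0],
    [0.03, [0, 0, 0], 0],
    [0.03, [0, 0, 0], 0],
    [0.03, [0, 0, 0], 0],
    [0.03, [0, 0, 0], 0],
    [0.03, [0, 0, 0], 0]
  ]
}}

```text
clock: 14.0
position: [0.4926, 0.3024, 0.0238]
ee_rot: [0.091, -0.089, 0.702, -0.701]
contact_force: [-0.3, 0.2, 6.9]
width: 0.0392
```

```bash
python3 - <<'E'
from h import *
copper("wrist",.012,"w15"); print(yaw()[:,2])
E
```

```text
tcp [0.4926 0.3024 0.0238] t 14.0 F [-0.26  0.2   6.85] w 0.0392
[258.8 248.8] [ 224  213   70   72 4048] [0.4942 0.3026 0.012 ] depth [0.4933 0.3024 0.0124] ctr of bbox [0.4919 0.3022 0.0123]
[ 2.52257759e-01 -9.67660065e-01 -1.50072267e-04]
```

View pics/w15.png

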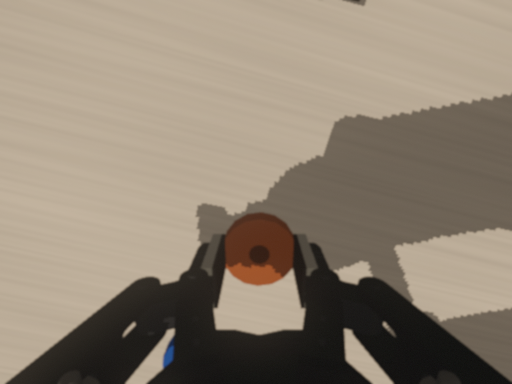

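>>> {"fn": "jog_arm", "kwargs": {
  "targets": [
    [0.03, [0, 0, 0.03], 0],
    [0.03, [0, 0, 0.05], 0],
    [0.03, [0.0098, -0.04, 0.05], 0],
    [0.03, [0.0098, -0.04, 0.05], 0],
    [0.03, [0.0098, -0.04, 0], 0],
    [0.03, [0.0098, -0.04, 0], 0],
    [0.03, [0.0098, -0.04, 0], 0],
    [0.03, [0.0098, -0.04, 0], 0],
    [0.03, [0.0098, -0.04, 0], 0],
    [0.03, [0.0094, -0.04, 0], 0]
  ]
}}

```text
clock: 15.3
position: [0.5693, -0.0163, 0.1987]
ee_rot: [-0.09, 0.09, -0.701, 0.701]
contact_force: [1.0, -0.1, -0.6]
width: 0.039
```

>>> {"fn": "jog_arm", "kwargs": {
  "targets": [
    [0.03, [0, 0, 0], 0],
    [0.03, [0, 0, 0], 0]
  ]
}}

```text
clock: 15.55
position: [0.5688, -0.0147, 0.1985]
ee_rot: [0.089, -0.09, 0.702, -0.701]
contact_force: [-0.8, 0.7, -1.2]
width: 0.0389
```

```bash
python3 - <<'E'
from h import *
st();copper("wrist",.19,"w16"); print(yaw()[:,2])
E
```

```text
t 15.55 pos [ 0.5688 -0.0147  0.1985] feeder [-18.8   3.7] F [-0.82  0.67 -1.22] M [ 0.02 -0.05  0.04] w 0.0389
tcp [ 0.5688 -0.0147  0.1985] t 15.55 F [-0.82  0.67 -1.22] w 0.0389
[154.4 161.8] [144 143  20  47 613] [0.607  0.0497 0.19  ] depth [0.5685 0.0965 0.0581] ctr of bbox [0.561  0.0977 0.0565]
[262.9 182.9] [ 239  168   49   32 1180] [ 0.6101 -0.0064  0.19  ] depth [ 0.5851 -0.0143  0.0975] ctr of bbox [ 0.5861 -0.0129  0.0973]
[260.  243.6] [ 224  214   71   64 3284] [ 0.5756 -0.0139  0.19  ] depth [ 0.5732 -0.0144  0.1869] ctr of bbox [ 0.5717 -0.015   0.1869]
[ 2.52510786e-01 -9.67593729e-01 -8.23944414e-04]
```

View pics/w16.png

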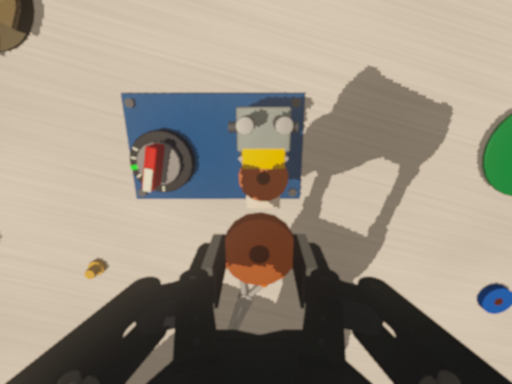

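The second puck is held flat at (260,250), and the first is seated under the lip at (263,180). I'll lower onto it.

>>> {"fn": "jog_arm", "kwargs": {
  "targets": [
    [0.03, [0.0013, -0.004, -0.02], 0],
    [0.03, [0, 0, -0.03], 0],
    [0.03, [0, 0, -0.02], 0],
    [0.03, [0, 0, 0], 0],
    [0.03, [0, 0, -0.004], 0],
    [0.03, [0, 0, -0.004], 0],
    [0.03, [0, 0, -0.004], 0],
    [0.03, [0, 0, 0], 0]
  ]
}}

```text
clock: 16.6
position: [0.5712, -0.019, 0.118]
ee_rot: [-0.09, 0.089, -0.701, 0.701]
contact_force: [-1.7, 1.2, 5.7]
width: 0.0392
```

```bash
python3 - <<'E'
from h import *
st();copper("wrist",.1,"w17"); print(yaw()[:,2])
E
```

```text
t 16.6 pos [ 0.5712 -0.019   0.118 ] feeder [-17.7  -1.1] F [-1.74  1.19  5.72] M [0.19 0.25 0.05] w 0.0392
tcp [ 0.5712 -0.019   0.118 ] t 16.6 F [-1.74  1.19  5.72] w 0.0392
[108.6 185.4] [  90  159   34   65 1508] [0.5868 0.0715 0.1   ] depth [0.5657 0.0941 0.0555] ctr of bbox [0.561  0.0976 0.0546]
[260.1 240.2] [ 222  199   73   80 3787] [ 0.5752 -0.019   0.1   ] depth [ 0.5752 -0.0186  0.1066] ctr of bbox [ 0.574  -0.0192  0.1064]
[ 2.51914390e-01 -9.67749443e-01  3.94814060e-04]
```

View pics/w17.png

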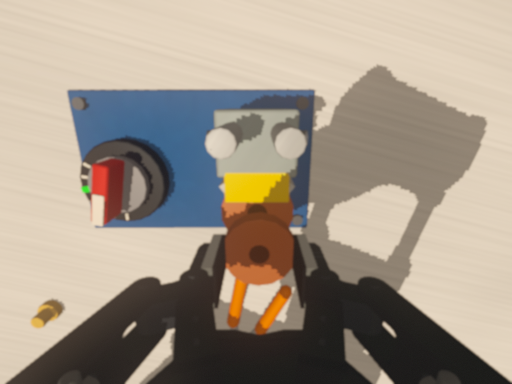

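>>> {"fn": "jog_arm", "kwargs": {
  "targets": [
    [0.03, [-0.0005, 0.0008, -0.004], 0],
    [0.03, [0, 0, -0.004], 0],
    [0.03, [0, 0, -0.004], 0],
    [0.03, [0, 0, 0], 0],
    [0.03, [0, 0, 0], 0]
  ]
}}

```text
clock: 17.27
position: [0.5711, -0.0189, 0.1068]
ee_rot: [-0.091, 0.089, -0.701, 0.702]
contact_force: [-2.6, -0.7, 8.5]
width: 0.0394
```

```bash
python3 - <<'E'
from h import *
st();copper("wrist",.095,"w18"); print(yaw()[:,2])
E
```

```text
t 17.275 pos [ 0.5711 -0.0189  0.1068] feeder [-17.7  -1. ] F [-2.64 -0.66  8.52] M [-0.1   0.36 -0.01] w 0.0394
tcp [ 0.5711 -0.0189  0.1068] t 17.275 F [-2.64 -0.66  8.52] w 0.0394
[100.3 189.9] [  81  162   36   69 1736] [0.5858 0.0726 0.095 ] depth [0.5651 0.0936 0.0549] ctr of bbox [0.5613 0.0977 0.0543]
[259.5 243.4] [ 222  208   73   72 3420] [ 0.5762 -0.0183  0.095 ] depth [ 0.5745 -0.0187  0.0955] ctr of bbox [ 0.5739 -0.0191  0.0954]
[ 0.25211064 -0.96769627  0.00203764]
```

View pics/w18.png

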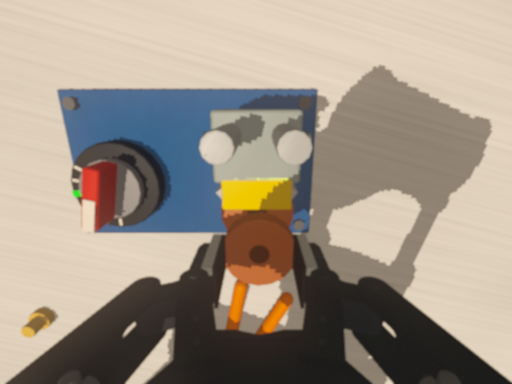

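>>> {"fn": "jog_arm", "kwargs": {
  "targets": [
    [0.03, [0, 0.0006, -0.0022], 0],
    [0.03, [0, 0, 0], 0],
    [0.03, [0, 0, 0], 0]
  ]
}}

```text
clock: 17.7
position: [0.5712, -0.0189, 0.1048]
ee_rot: [-0.091, 0.089, -0.7, 0.702]
contact_force: [-3.0, -1.9, 9.6]
width: 0.0386
```

```bash
python3 - <<'E'
from h import *
st()
m=camera_model("wrist");im,d=get_image("wrist");P=cloud("wrist",d,m)
for u in (232,250,270,284):
    print(u,[(v,P[v,u,2].round(4),F(P[v,u]).tolist()) for v in range(206,284,7)])
E
```

```text
t 17.7 pos [ 0.5712 -0.0189  0.1048] feeder [-17.6  -1. ] F [-2.95 -1.91  9.61] M [-0.31  0.36 -0.05] w 0.0386
232 [(206, np.float64(0.1018), [13.6, 12.6]), (213, np.float64(0.0813), [1.5, 14.8]), (220, np.float64(0.0808), [-3.3, 15.0]), (227, np.float64(0.0896), [-3.8, 14.2]), (234, np.float64(0.0935), [-6.3, 13.9]), (241, np.float64(0.0935), [-10.8, 14.1]), (248, np.float64(0.0923), [-15.9, 14.4]), (255, np.float64(0.0942), [-19.4, 14.3]), (262, np.float64(0.0932), [-24.6, 14.5]), (269, np.float64(0.092), [-30.2, 14.8]), (276, np.float64(0.0), [-99.3, 25.4]), (283, np.float64(0.0005), [-107.2, 25.6])]
250 [(206, np.float64(0.102), [13.7, 3.3]), (213, np.float64(0.083), [2.2, 4.0]), (220, np.float64(0.0928), [1.9, 3.7]), (227, np.float64(0.0939), [-1.8, 3.7]), (234, np.float64(0.0925), [-6.9, 3.8]), (241, np.float64(0.0927), [-11.2, 3.8]), (248, np.float64(0.0928), [-15.6, 3.9]), (255, np.float64(0.0948), [-19.0, 3.9]), (262, np.float64(0.0931), [-24.7, 4.0]), (269, np.float64(0.0935), [-29.2, 4.0]), (276, np.float64(0.0934), [-34.1, 4.0]), (283, np.float64(0.0938), [-38.7, 4.1])]
2
[... 314 characters left out ...]
), [-20.3, -7.7]), (262, np.float64(0.0935), [-24.5, -7.8]), (269, np.float64(0.0925), [-29.9, -7.9]), (276, np.float64(0.0929), [-34.5, -7.9]), (283, np.float64(0.0926), [-39.6, -8.0])]
284 [(206, np.float64(0.1019), [13.7, -14.1]), (213, np.float64(0.0822), [1.8, -16.2]), (220, np.float64(0.0824), [-2.6, -16.3]), (227, np.float64(0.091), [-3.2, -15.6]), (234, np.float64(0.0941), [-6.1, -15.4]), (241, np.float64(0.093), [-11.0, -15.6]), (248, np.float64(0.0939), [-15.0, -15.7]), (255, np.float64(0.0943), [-19.3, -15.7]), (262, np.float64(0.0925), [-25.1, -16.1]), (269, np.float64(0.0933), [-29.3, -16.1]), (276, np.float64(0.0933), [-34.2, -16.3]), (283, np.float64(0.0006), [-107.2, -26.9])]
```

The upper puck's top is flat at 0.0933, about 4 mm under the lip's underside, and the lower puck's is at 0.082. I'll slide in.

>>> {"fn": "jog_arm", "kwargs": {
  "targets": [
    [0.03, [0.0048, 0.0016, 0], 0],
    [0.03, [0.0048, 0.0016, 0], 0],
    [0.03, [0.0039, 0.0013, 0], 0],
    [0.03, [0.003, 0.0008, 0], 0],
    [0.03, [0, 0, 0], 0]
  ]
}}

```text
clock: 18.38
position: [0.5855, -0.0131, 0.1041]
ee_rot: [-0.089, 0.091, -0.701, 0.702]
contact_force: [-4.9, -2.7, 8.5]
width: 0.0391
```

```bash
python3 - <<'E'
from h import *
st(); hole("w19",.0933)
E
```

```text
t 18.375 pos [ 0.5855 -0.0131  0.1041] feeder [-2.3  1. ] F [-4.9  -2.68  8.5 ] M [-0.23  0.88  0.  ] w 0.0391
dark [259.1 253.9] [ 17  10  15  13 149] feeder [-3.5  0.6]
col 255 rows 240 284 feeder rear [-24.4   3. ]
col 259 rows 240 284 feeder rear [-24.4   0.6]
col 263 rows 240 284 feeder rear [-24.4  -1.8]
```

View pics/w19.png

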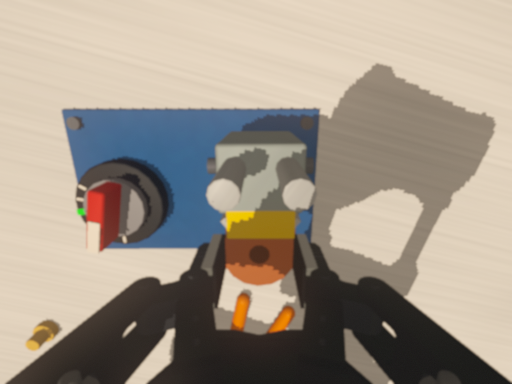

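>>> {"fn": "jog_arm", "kwargs": {
  "targets": [
    [0.03, [0.0021, 0.0001, 0], 0],
    [0.03, [0.002, 0.0001, 0], 0],
    [0.03, [0.0015, 0.0003, 0], 0],
    [0.03, [0, 0, 0], 0]
  ]
}}

```text
clock: 18.92
position: [0.5907, -0.0124, 0.1041]
ee_rot: [-0.089, 0.091, -0.701, 0.702]
contact_force: [-4.7, -1.3, 9.2]
width: 0.039
```

```bash
python3 - <<'E'
from h import *
st(); hole("w20",.0933)
E
```

```text
t 18.925 pos [ 0.5907 -0.0124  0.1041] feeder [2.9 0.4] F [-4.69 -1.32  9.21] M [-0.17  0.99 -0.04] w 0.039
dark [259.  254.5] [ 17  12  15  11 137] feeder [1.2 0.1]
col 255 rows 249 284 feeder rear [-19.4   2.5]
col 259 rows 249 284 feeder rear [-19.4   0.1]
col 263 rows 249 284 feeder rear [-19.4  -2.3]
```

>>> {"fn": "jog_arm", "kwargs": {
  "targets": [
    [0.03, [0.0015, 0.0002, 0], 0],
    [0.03, [0.0015, 0.0003, 0], 0],
    [0.03, [0, 0, 0], 0],
    [0.03, [0, 0, 0], 0]
  ]
}}

```text
clock: 19.48
position: [0.5913, -0.0123, 0.1039]
ee_rot: [-0.087, 0.093, -0.701, 0.702]
contact_force: [-10.2, -2.3, 11.6]
width: 0.0391
```

```bash
python3 - <<'E'
from h import *
st(); hole("w21",.0933)
E
```

```text
t 19.475 pos [ 0.5913 -0.0123  0.1039] feeder [3.5 0.3] F [-10.18  -2.25  11.61] M [-0.41  1.72 -0.01] w 0.0391
dark [259.1 255.1] [ 17  14  15   8 106] feeder [ 1.5 -0.1]
col 255 rows 250 284 feeder rear [-18.6   2.4]
col 259 rows 250 284 feeder rear [-18.6  -0. ]
col 263 rows 250 284 feeder rear [-18.6  -2.4]
```

It is at the stop: 3 mm commanded gave 0.6 mm, with 10 N of push. I'll release and look.

>>> {"fn": "jog_arm", "kwargs": {
  "targets": [
    [0.06, [-0.001, -0.0003, 0], 0],
    [0.075, [0, 0, 0], 0],
    [0.085, [0, 0, 0], 0],
    [0.085, [0, 0, 0.03], 0],
    [0.085, [-0.03, -0.0078, 0.04], 0],
    [0.085, [-0.03, -0.0078, 0.03], 0],
    [0.085, [0, 0, 0], 0],
    [0.085, [0, 0, 0], 0]
  ]
}}

```text
clock: 20.52
position: [0.5347, -0.0273, 0.202]
ee_rot: [0.09, -0.09, 0.701, -0.701]
contact_force: [0.4, 0.2, -0.2]
width: 0.0847
```

```bash
python3 - <<'E'
from h import *
st(); fitpuck("w22",.097)
m=camera_model("wrist");im,d=get_image("wrist");save("w22f",im);P=cloud("wrist",d,m)
for u in (245,260,272):
    print(u,[(v,P[v,u,2].round(4),F(P[v,u]).tolist()) for v in range(120,172,5)])
im,d=get_image("scene"); save("s22",im,(220,140,350,240),6)
E
```

```text
t 20.525 pos [ 0.5347 -0.0273  0.202 ] feeder [-55.    0.1] F [ 0.39  0.25 -0.19] M [-0.07 -0.02  0.01] w 0.0847
puck top z 0.0977
free fit [ 1.14 -0.18 21.44]
r22 fit [ 1.85 -0.17]
lip x [11.2 26.7] y [-17.72  17.22] z 0.1023
foot z 0.0082
245 [(120, np.float64(0.1022), [14.2, 11.3]), (125, np.float64(0.0979), [10.0, 11.5]), (130, np.float64(0.0971), [5.8, 11.6]), (135, np.float64(0.0969), [1.7, 11.7]), (140, np.float64(0.0984), [-2.3, 11.7]), (145, np.float64(0.0979), [-6.5, 11.8]), (150, np.float64(0.0993), [-10.5, 11.8]), (155, np.float64(0.0964), [-15.3, 12.0]), (160, np.float64(0.0741), [-24.0, 13.2]), (165, np.float64(0.0735), [-29.0, 13.4]), (170, np.float64(-0.0004), [-51.0, 17.4])]
260 [(120, np.float64(0.1038), [14.2, -0.9]), (125, np.float64(0.0976), [9.9, -0.9]), (130, np.float64(0.0975), [5.9, -0.9]), (135, np.float64(0.0978), [1.8, -0.9]), (140, np.float64(0.0982), [-2.3, -0.9]), (145, np.float64(0.0971), [-6.6, -0.9]), (150, np.float64(0.0974), [-10.8, -0.9]), (155, np.float64(0.0982), [-15.0, -0.9]), (160, np.float64(0.0977), [-19.4, -1.0]), (165, np.float64(0.0734), [-29.0, -1.1]), (170, np.float64(0.0006), [-50.7, -1.3])]
272 [(120, np.float64(0.1003), [14.1, -10.7]), (125, np.float64(0.0963), [9.9, -10.9]), (130, np.float64(0.097), [5.8, -11.0]), (135, np.float64(0.0968), [1.7, -11.0]), (140, np.float64(0.0977), [-2.3, -11.1]), (145, np.float64(0.0979), [-6.5, -11.1]), (150, np.float64(0.0969), [-10.9, -11.2]), (155, np.float64(0.0966), [-15.3, -11.3]), (160, np.float64(0.0729), [-24.2, -12.5]), (165, np.float64(0.0727), [-29.1, -12.6]), (170, np.float64(0.0001), [-50.9, -16.3])]
```

View pics/w22f.png

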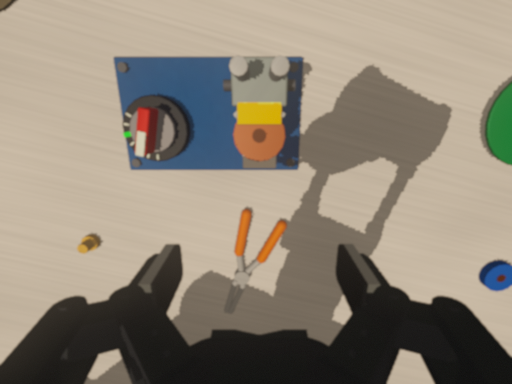

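View pics/s22.png

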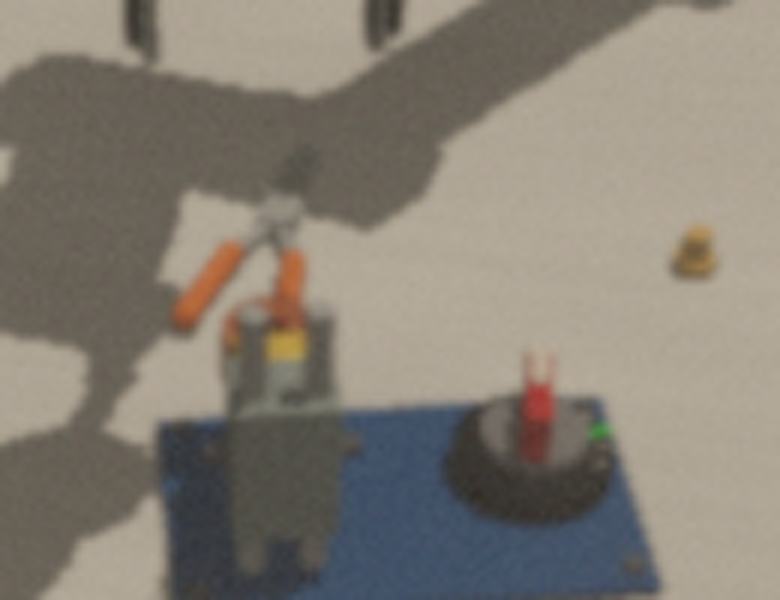

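Both pucks are in: the top one is flat, and the follower's top at 0.0733 means about 24 mm of travel. Now the dial's axis and angle.

```bash
python3 - <<'E'
from h import *
m=camera_model("wrist");im,d=get_image("wrist");P=cloud("wrist",d,m)
p=P.reshape(-1,3); c=im.reshape(-1,3).astype(int); f=F(p)
D=np.array([0,115.])
s=(p[:,2]>.052)&(p[:,2]<.066)&(np.hypot(*(f-D).T)<45); q=f[s]-D; print(s.sum(),"z",np.median(p[s,2]),"mean",q.mean(0))
u,S,vt=np.linalg.svd(q-q.mean(0)); a=vt[0]; print("axis",a,"span",np.ptp((q-q.mean(0))@a),np.ptp((q-q.mean(0))@vt[1]))
red=q[(c[s,0]>1.8*c[s,1])]; wh=q[(c[s,0]<1.5*c[s,1])&(c[s].sum(1)>300)]; print("red",red.mean(0),"white",wh.mean(0),len(red),len(wh))
# angle of pointer clockwise from -x (seen from above)
v=q.mean(0)-red.mean(0) if len(wh)<5 else wh.mean(0)-red.mean(0)
print("dial est",np.arctan2(v[1],-v[0]))
ctr=q.mean(0); v=a*np.sign(a@v); print("dial axis est",np.arctan2(v[1],-v[0]))
h=cv2.cvtColor(im,cv2.COLOR_RGB2HSV).astype(int); g=(h[...,0]>45)&(h[...,0]<75)&(h[...,1]>150); g[:,300:]=0; ys,xs=np.nonzero(g); 
gc=F(px2w("wrist",(xs.mean(),ys.mean()),.024,m))-D; print("green",gc,np.arctan2(gc[1],-gc[0]))
# disc
s=(p[:,2]>.027)&(p[:,2]<.036)&(np.hypot(*(f-D).T)<60); print("disc z",np.median(p[s,2]),"ctr",(f[s].min(0)+f[s].max(0))/2)
st()
save("w23",im,(100,80,200,180),6)
E
```

```text
692 z 0.05929978876678732 mean [ 1.69176301 -1.33424855]
axis [-0.97811789  0.20805141] span 46.41222314637429 12.605063465987225
red [ 9.05147783 -3.84285714] white [-9.77081712  2.44241245] 406 257
dial est 0.32228462094188837
dial axis est 0.2095823522230921
green [-4.5 31.1] 1.4270990941173105
disc z 0.0333277785946286 ctr [  1.2 118.4]
t 20.725 pos [ 0.5345 -0.0271  0.2011] feeder [-55.2   0.3] F [ 0.75 -0.52 -0.19] M [ 0.03 -0.05  0.03] w 0.0852
```

View pics/w23.png

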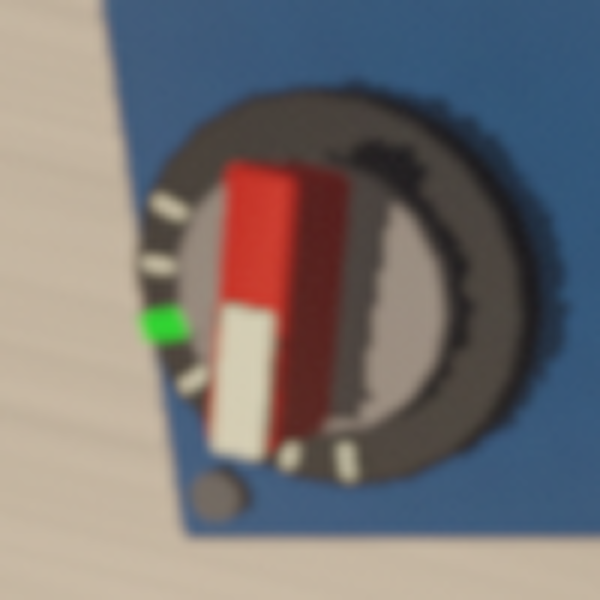

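The dial pointer is at about 0.22 to 0.3 rad, and the green mark measures 1.43. The bar's centre is near feeder (1,114.5). I'll move over it with the jaws turned across the bar.

>>> {"fn": "jog_arm", "kwargs": {
  "targets": [
    [0.085, [0.0064, 0.0312, 0], -0.08],
    [0.085, [0.0064, 0.0312, 0], -0.08],
    [0.085, [0.0064, 0.0312, 0], -0.08],
    [0.085, [0.0064, 0.0312, 0], 0],
    [0.085, [0, 0, -0.04], 0],
    [0.085, [0, 0, -0.03], 0],
    [0.085, [0, 0, 0], 0],
    [0.085, [0, 0, 0], 0]
  ]
}}

```text
clock: 21.72
position: [0.5607, 0.0975, 0.1329]
ee_rot: [-0.006, 0.005, -0.707, 0.707]
contact_force: [0.3, 0.0, -0.4]
width: 0.0853
```

```bash
python3 - <<'E'
from h import *
st(); print(yaw()[:,2], manip.get_state()["qpos"].round(2))
m=camera_model("wrist");im,d=get_image("wrist");P=cloud("wrist",d,m);save("w24",im)
p=P.reshape(-1,3); c=im.reshape(-1,3).astype(int); f=F(p)
D=np.array([0,115.])
s=(p[:,2]>.055)&(p[:,2]<.064)&(np.hypot(*(f-D).T)<32); q=f[s]-D; print(s.sum(),"mean",q.mean(0), "box",(q.min(0)+q.max(0))/2)
u,S,vt=np.linalg.svd(q-q.mean(0)); a=vt[0];a=a*-np.sign(a[0]); print("angle",np.arctan2(a[1],-a[0]),"span",np.ptp((q-q.mean(0))@a),np.ptp((q-q.mean(0))@vt[1]))
E
```

```text
t 21.725 pos [0.5607 0.0975 0.1329] feeder [  1.5 114.3] F [ 0.3   0.02 -0.36] M [-0.03 -0.1  -0.02] w 0.0853
[ 1.48220044e-02 -9.99890147e-01  3.49148174e-05] [ 0.05  0.35  1.69 -0.    1.09  1.61]
818 mean [ 2.21797066 -0.05207824] box [1.1 0. ]
angle 0.20797434288314146 span 47.20728402476237 12.062848008278669
```

View pics/w24.png

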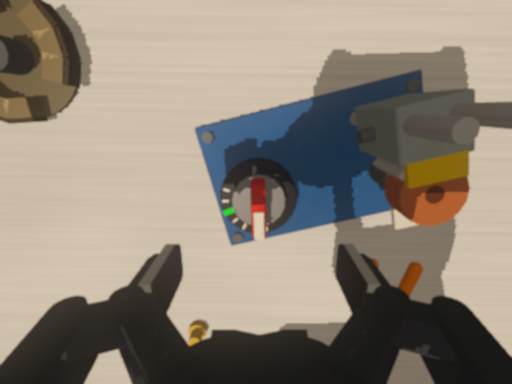

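The wrist view shows the bar straight between the fingers. Joint 6 stands at 1.61, so a further turn of -1.2 would pass its 2.7 limit. I'll first turn the tool half a turn the other way, which gives the same grasp.

>>> {"fn": "jog_arm", "kwargs": {
  "targets": [
    [0.085, [0, 0, 0], 0.18],
    [0.085, [0, 0, 0], 0.18],
    [0.085, [0, 0, 0], 0.18],
    [0.085, [0, 0, 0], 0.18],
    [0.085, [0, 0, 0], 0.18],
    [0.085, [0, 0, 0], 0.18],
    [0.085, [0, 0, 0], 0.18],
    [0.085, [0, 0, 0], 0.18],
    [0.085, [0, 0, 0], 0.18],
    [0.085, [0, 0, 0], 0.18]
  ]
}}

```text
clock: 23.02
position: [0.561, 0.0974, 0.1342]
ee_rot: [0.559, -0.558, 0.433, -0.435]
contact_force: [-1.0, 0.9, 0.2]
width: 0.0851
```

>>> {"fn": "jog_arm", "kwargs": {
  "targets": [
    [0.085, [0, 0, 0], 0.18],
    [0.085, [0, 0, 0], 0.18],
    [0.085, [0, 0, 0], 0.18],
    [0.085, [0, 0, 0], 0.18],
    [0.085, [0, 0, 0], 0.18],
    [0.085, [0, 0, 0], 0.18],
    [0.085, [0, 0, 0], 0.18],
    [0.085, [0, 0, 0], 0.114],
    [0.085, [0, 0, 0], 0],
    [0.085, [0, 0, 0], 0]
  ]
}}

```text
clock: 24.28
position: [0.5604, 0.0974, 0.1333]
ee_rot: [0.707, -0.707, -0.017, 0.015]
contact_force: [-0.3, 0.2, -0.3]
width: 0.0848
```

```bash
cat > dial.py <<'E'
from h import *
import sys
st(); print(yaw()[:,2], manip.get_state()["qpos"].round(2))
m=camera_model("wrist");im,d=get_image("wrist");P=cloud("wrist",d,m);save(sys.argv[1],im)
p=P.reshape(-1,3); c=im.reshape(-1,3).astype(int); f=F(p)
D=np.array([0,115.])
s=(p[:,2]>.055)&(p[:,2]<.064)&(np.hypot(*(f-D).T)<32)&(c.max(1)>90); q=f[s]-D; print(s.sum(),"mean",q.mean(0), "box",(q.min(0)+q.max(0))/2)
u,S,vt=np.linalg.svd(q-q.mean(0)); a=vt[0];wh=q[(c[s,0]<1.5*c[s,1])].mean(0)-q[c[s,0]>1.8*c[s,1]].mean(0); a=a*np.sign(a@wh); print("angle",np.arctan2(a[1],-a[0]),"white-red",np.arctan2(wh[1],-wh[0]),"span",np.ptp((q-q.mean(0))@a),np.ptp((q-q.mean(0))@vt[1]))
E
python3 dial.py w25
```

```text
t 24.275 pos [0.5604 0.0974 0.1333] feeder [  1.2 114.3] F [-0.27  0.19 -0.26] M [-0.02  0.01  0.03] w 0.0848
[-4.53893992e-02  9.98969362e-01  1.29037533e-04] [ 0.05  0.35  1.69  0.    1.09 -1.57]
792 mean [-1.40871212  0.16363636] box [0.   0.15]
angle 0.20859955829752708 white-red 0.218515738672252 span 46.27248298180468 12.081204320229762
```

View pics/w25.png

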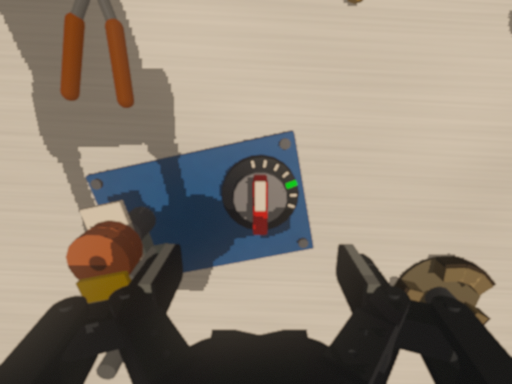

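Bar at (260,205), dial angle about 0.21, jaws square across it. I'll go down and grip lightly.

>>> {"fn": "jog_arm", "kwargs": {
  "targets": [
    [0.085, [-0.0009, 0.0007, -0.025], 0],
    [0.06, [0, 0, -0.025], 0],
    [0.06, [0, 0, -0.014], 0],
    [0.04, [0, 0, 0], 0],
    [0.005, [0, 0, 0], 0],
    [0.005, [0, 0, 0], 0],
    [0.005, [0, 0, 0], 0],
    [0.005, [0, 0, 0], 0],
    [0.005, [0, 0, 0], 0]
  ],
  "force": 30
}}

```text
clock: 25.45
position: [0.5598, 0.0981, 0.0695]
ee_rot: [0.707, -0.707, -0.017, 0.016]
contact_force: [0.2, -0.4, 5.5]
width: 0.0108
```

```bash
python3 dial.py w26
```

```text
t 25.45 pos [0.5598 0.0981 0.0695] feeder [  0.8 115.1] F [ 0.22 -0.39  5.49] M [-0.03  0.04 -0.09] w 0.0108
[-4.71357353e-02  9.98888493e-01  1.93747266e-05] [ 0.05  0.42  1.77  0.    0.95 -1.57]
1533 mean [-2.61474234  0.66562296] box [0.65 1.9 ]
angle 0.200208679241537 white-red 0.20024457427238423 span 47.17630757270474 24.60312760763165
```

View pics/w26.png

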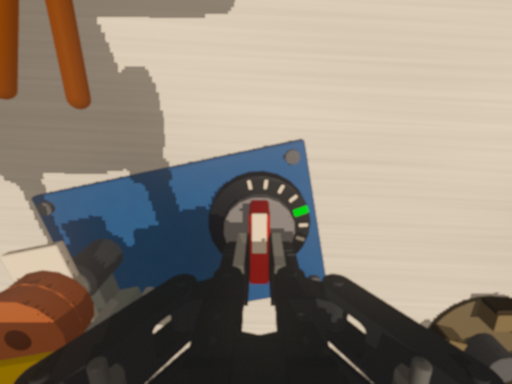

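The bar is gripped at (259,240). I'll turn it clockwise by 1.19 rad.

>>> {"fn": "jog_arm", "kwargs": {
  "targets": [
    [0.005, [0, 0, 0], -0.149],
    [0.005, [0, 0, 0], -0.149],
    [0.005, [0, 0, 0], -0.149],
    [0.005, [0, 0, 0], -0.149],
    [0.005, [0, 0, 0], -0.149],
    [0.005, [0, 0, 0], -0.149],
    [0.005, [0, 0, 0], -0.149],
    [0.005, [0, 0, 0], -0.149],
    [0.005, [0, 0, 0], 0],
    [0.005, [0, 0, 0], 0]
  ]
}}

```text
clock: 26.75
position: [0.5595, 0.0977, 0.0695]
ee_rot: [0.595, -0.594, 0.382, -0.384]
contact_force: [-1.0, -2.3, 6.7]
width: 0.0107
```

```bash
python3 dial.py w27
```

```text
t 26.75 pos [0.5595 0.0977 0.0695] feeder [  0.5 114.8] F [-1.   -2.29  6.73] M [-0.25  0.12 -0.02] w 0.0107
[0.91051993 0.41346297 0.00135114] [ 0.05  0.42  1.77 -0.    0.95 -0.37]
1461 mean [0.15934292 4.02758385] box [-3.4   0.75]
angle 1.3907727018245217 white-red 1.386112717920565 span 46.21521358463359 29.15898031235099
```

View pics/w27.png

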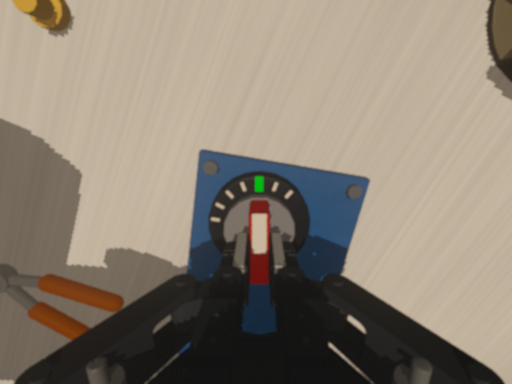

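The pointer lines up with the green mark at (259,184). I'll let go and rise.

>>> {"fn": "jog_arm", "kwargs": {
  "targets": [
    [0.03, [0, 0, 0], 0],
    [0.04, [0, 0, 0], 0],
    [0.04, [0, 0, 0], 0],
    [0.04, [0, 0, 0.03], 0],
    [0.04, [0, 0, 0.04], 0],
    [0.04, [-0.02, 0, 0.05], 0],
    [0.04, [-0.04, 0, 0.03], 0],
    [0.04, [-0.04, 0, 0], 0],
    [0.04, [0, 0, 0], 0],
    [0.04, [0, 0, 0], 0]
  ]
}}

```text
clock: 28.05
position: [0.4596, 0.0982, 0.2185]
ee_rot: [0.595, -0.594, 0.383, -0.383]
contact_force: [0.2, -0.1, 0.6]
width: 0.0397
```

```bash
python3 dial.py w28; python3 - <<'E'
from h import *
im,d=get_image("top"); save("t28",im,(180,120,290,210),7); P=cloud("top",d); f=F(P)
def med(x0,x1,y0,y1):
    s=(f[...,0]>x0)&(f[...,0]<x1)&(f[...,1]>y0)&(f[...,1]<y1); return np.median(P[s][:,2]).round(4)
print("puck top",med(-15,5,-12,12),"left/right",med(-10,5,-17,-10),med(-10,5,10,17),"follower rear",med(-31,-25,-8,8))
save("t28full",im); st()
E
```

```text
t 28.05 pos [0.4596 0.0982 0.2185] feeder [-96.1 140.4] F [ 0.25 -0.1   0.6 ] M [-0.02 -0.07  0.  ] w 0.0397
[0.91060097 0.41328454 0.00133082] [ 0.06  0.14  1.77 -0.    1.24 -0.36]
399 mean [-0.78721805  1.77042607] box [-0.15  1.05]
angle 1.3980794057611616 white-red 1.5356753699030377 span 44.65730866444446 12.161801320928856
puck top 0.0975 left/right 0.0977 0.0972 follower rear 0.0697
t 28.15 pos [0.46   0.0981 0.2182] feeder [-95.7 140.2] F [ 0.29 -0.38 -0.64] M [-0.03  0.02 -0.02] w 0.0401
```

View pics/w28.png

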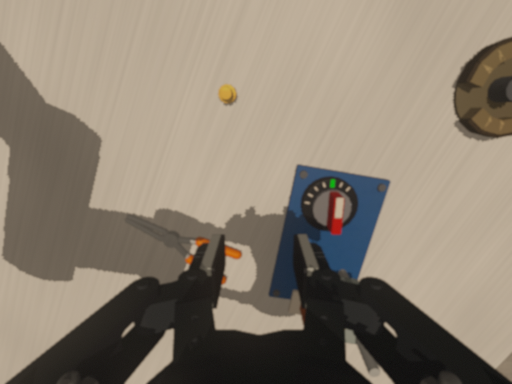

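View pics/t28full.png

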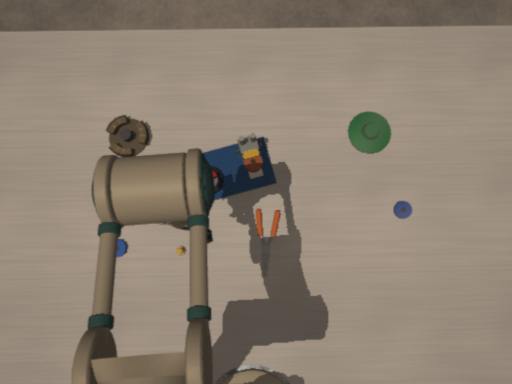

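```bash
python3 - <<'E'
import cv2
a=cv2.imread("pics/w26.png")[230:384,0:150]; b=cv2.imread("pics/w25.png")[190:310,50:200]
cv2.imwrite("pics/c26.png",cv2.resize(a,None,fx=3.5,fy=3.5,interpolation=2)); cv2.imwrite("pics/c25.png",cv2.resize(b,None,fx=4,fy=4,interpolation=2))
E
```

```text
(no output)
```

View pics/c26.png

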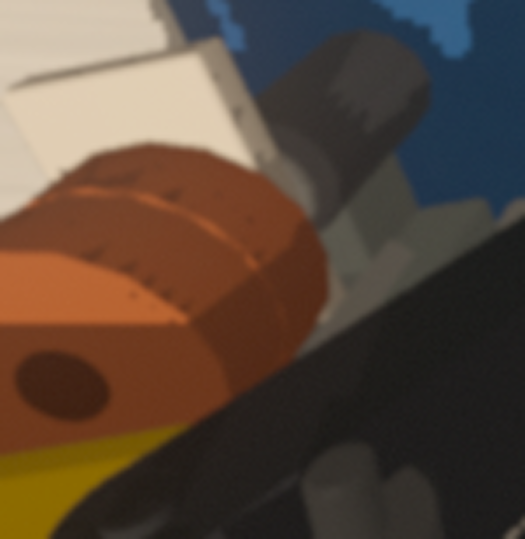

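View pics/c25.png

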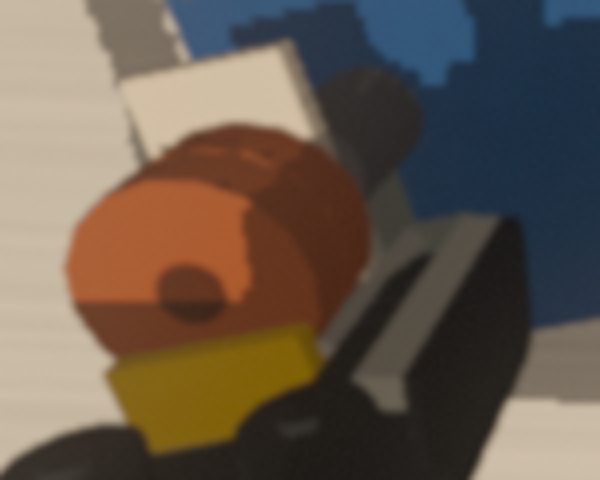

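The side views show both pucks stacked flush under the lip and on the follower. I'm handing in.

```bash
python3 - <<'E'
from rig import sign_off
print(sign_off())
E
```

```text
the job is handed in; nothing more can be done
None
```

Both copper pucks are loaded under the lip against the V stop, and the stock dial is on the green mark. I handed the job in at about 28 s; the hand-in reports no verdict.

**What I did:** Each puck was pressed about 15–16 mm past first touch, then slid in until the arm stopped and the push force rose to 8–10 N. I then let each one go. The dial was gripped across its bar and turned clockwise by 1.19 rad. Its joint 6 would have passed its limit, so I turned the tool half a turn before gripping.

**Last checks:**
- **Top puck:** its top is at z 0.0975, the same at both sides, so it lies flat. Its axis is within about 1–2 mm of home. The raw image fit reads 1.1–1.9 mm, and the same picture shows the lip's edge about 1 mm too far forward.
- **Lower puck:** it is mostly hidden, so I judged it from two oblique wrist pictures, which show it flush with the upper one.
- **Follower:** its top is at 0.0733 in the wrist picture, which means about 24 mm of travel. The final top-camera reading was lower, at 0.0697. I put that down to mixed edge pixels and did not re-measure.
- **Dial:** 1.398 rad along the bar's axis after letting go. A cruder estimate from the white and red patches, made from few pixels in that oblique view, read 1.54. While I still held the bar, both methods agreed on 1.39, and the picture showed the pointer on the green mark.
- **Other things on the table:** the drive face, clutch shoe, pliers, drain plug and both blue discs looked unmoved in the last pictures; I did not measure their positions again.

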